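Make up the governor and starter kits

ROBOT

A 6-joint arm with a two-finger parallel gripper is mounted at the origin on the work surface. World frame = base frame: x ahead of the robot, y to its left, z up, the work surface at z = 0. Lengths are in m, angles in rad, forces in N, time in s.
With the tool pointing down it reaches from about 0.35 to 0.975 m from the base axis. Payload 4.9 kg.
Tool frame: the origin (TCP) lies at the very end of the fingers, on their centre line; the grasp point (between the pads) lies 19 mm behind it; z points along the fingers, y is the direction in which the jaws open and shut (so a half turn about z gives the same grasp; the last joint's range is limited). The gripper opens to 85 mm and grips with 20 to 120 N. Pads are 22 mm wide; open, the fingers measure 114 mm over their backs; the gripper's body (76 mm by 85 mm) begins 54 mm behind the grasp point. The pads swing forward as they close: fully open they stand 13 mm farther back than shut.
Start: joints at [1.024, 0.053, 1.613, -0, 1.476, -0.119], TCP at [0.259, 0.569, 0.231] pointing down, gripper open.
Joint ranges: [-3.01, 3.01], [-1.01, 2.22], [0.06, 2.58], [-1.02, 4.17], [0.09, 2.62], [-3.14, 3.14]. Speed limits (rad/s): [2.57, 2.57, 3.14, 3.14, 3.14, 3.14].

INTERFACE

Orientations are given as a unit quaternion [w, x, y, z].
In Python, from plant import state, eyes, job_done gives the robot as it stands.
- The arm moves only by the tool apply_moves, never from a script. Its argument "commands" is a list of rows, each an object with "linear": the shift along the tool's x, y, z in m, a list of three; "delta_rot": the turn, a rotation vector about the tool's x, y, z in degrees, a list of three; "fingers": the closure in counts, from 0 (fully open) to 255 (shut). In form: [{"linear": [x, y, z], "delta_rot": [wx, wy, wz], "fingers": fingers}, ...]. A call has exactly 8 rows; each row is the pose to reach, as a shift and turn from the pose commanded when the call began, along the tool's axes at that moment; what a row does not reach only later rows make up. A row lasts 1/10 s, in which the tool goes at most 50 mm and 8.59 degrees, less where a joint would pass 70% of its speed; a pose out of reach is approached as far as the arm can. A call with a gripper value outside its range is refused whole. The fingers move at their own pace and stop on an object; the grip force is fixed at half the most. Time passes only in rows, so rows that repeat a pose let the fingers close, or fill a call up. It gives the time, the measured TCP pose, the force and the opening at its end, in the units of the state.
- state(): the state, without advancing time (a new reading comes with each control period).
- eyes.grab_frame(name): name is "scene" or "side" or "wrist"; returns the picture (420x560x3 uint8, red, green, blue); there is no depth.
- eyes.camera_params(name): a dict with "fx", "fy", "cx", "cy" (pixels), "position" and "rotation" of the camera in the world; the wrist camera has in their place "T_tool_cam" (4x4, takes a point from camera to tool coordinates, whose origin is the TCP and whose axes are the flange's). Camera axes: x right, y down, z forward; pixel columns grow to the right and rows downward; lengths in m; the calibration is good to about 2 mm. The wrist camera is an equidistant fisheye: a pixel r from the principal point sees the ray r / f radians off the axis. A picture is of the moment at which its call begins: read the wrist's pose just before it. camera_params takes no time and is no camera call.
- job_done(): hands the job in, once; it reports no verdict.
The state is a dict: "time": time; "joint_pos": joint angles; "joint_vel": joint speeds; "joint_efforts": joint torques, N m; "tool_pos": TCP position; "tool_rot": TCP orientation; "contact_force": force on the tool from outside, world axes, zero at the start; "ft_torque": the same for the moment, N m; "gripper_width": opening from 0.0 (shut) to 1.0 (fully open).
Only numpy, scipy, OpenCV 4.12 (cv2) and the standard library are available. Lean on these libraries where they do the work, as an engineer would, in place of code of your own. Each camera call takes 0.05 s, during which the arm holds its last target.

TASK

Make up two service kits: the governor arm in the long pocket and the spacer in the short pocket of the long tray, and the starter T-handle in one pocket and the stop collar in the other pocket of the square tray. The collar and spacer hang on the stock bar, so slide the collar off its free end first and the spacer after it. Set each piece down resting on the pocket's floor the same way up as you found it (collar and spacer standing on edge with bores level, thumbscrew up, handle stem up), and leave the valve cover and the plain strap where they lie.

Things in the scene. Friction and masses are not known exactly. Their poses are not given: they have to be found in the camera images.
- collar_center (a point): Stop collar: dark steel block 32 mm wide, 32 mm high, 18 mm thick along its own x, with an 18 mm square bore along x and a small round thumbscrew (12 mm across, 12 mm high) on its top. It hangs on the stock bar, the outer of the two blocks, nearer the free end. The point is the centre of the bore, half-way up the 32 mm block; y points across its width, z up.
- spacer_center (a point): Spacer: bright aluminium block 40 mm wide, 40 mm high, 20 mm thick along its own x, with an 18 mm square bore along x and no screw. It hangs on the stock bar between the collar and the post. The point is the centre of the bore, half-way up; y points across its width, z up.
- stock_bar: Fixed stand: base 120 x 80 x 10 mm, a 120 mm high post, and a level 10 mm square bar fixed to it at one end, axis 115 mm up. Origin on the bench below the bar; x points along the bar to the post (face at x = 55 mm), the free end is at x = -50 mm. Collar (x about -26 mm) and spacer (about 19 mm) hang loose, centres 4 mm below the bar axis; lifted 4 mm they slide freely.
- governor_center (a point): Governor arm: zinc-plated flat bar 20 mm wide and 10 mm thick lying flat, 96 mm long in all along its x, with a round boss (28 mm across, 14 mm high) at its +x end and three small holes near the other end. The point is mid-length (the boss starts 20 mm from it), half-way up the 10 mm thickness; z up.
- t_handle_stem (a point): Starter T-handle, black plastic, standing upside down on the flat of its grip: grip 96 mm long (its x) x 28 mm wide x 20 mm high, with a round stem 16 mm across rising from its middle to 60 mm above the bench. The point is on the stem's axis, 44 mm above the underside of the grip; z up.
- long_tray: Fixed steel kit tray with two unequal pockets, outside 104 mm (x) by 208 mm (y), walls 15 mm high and 4 mm thick, floor 3 mm thick. Origin at the centre of its underside. A wall across it at y = +18 mm parts the long pocket (96 x 116 mm, centre y = -42 mm) from the short pocket (96 x 80 mm, centre y = +60 mm).
- square_tray: Fixed square steel kit tray, outside 150 x 150 mm, walls 15 mm high and 4 mm thick, floor 3 mm thick. Origin at the centre of its underside. A wall along y at x = 0 parts two equal pockets (69 mm in x by 142 mm in y, centres at x = +36 and -36 mm).
- valve_cover_center (a point): Blue-painted steel valve cover, 90 x 60 mm, 35 mm high over its plug; not part of the kits. The point is at its centre, 15 mm up.
- strap_center (a point): Plain straight steel strap 60 x 26 x 8 mm with two holes and no boss, lying flat; not part of the kits. The point is its centre, half-way up.
Mind the look-alikes: they are no part of the job. What is meant by the part that bears spacer_center is not blue, pink or turquoise, and is the smaller of those in its own colour.

How it is judged:
By the outcome, as a careful person would: the job done as asked, in the order asked, and still so for the second after the job is handed in, with the robot touching nothing.
It also fails if it takes over 118 s, if anything falls off the work surface, if the arm or the gripper's body presses on something with over 40 N, if the wrist force passes 120 N, or if a joint passes its speed limit or range.

## Working session

There is one attempt and no reset: what is moved stays moved. The work goes in short steps, Python scripts to look and compute and a tool call to move; the robot and the scene stay as the last step left them, time stands still between calls to the robot, and variables do not carry over. Pictures are saved under pics/ and viewed, and the job is handed in when it is done.

Besides the shell and the picture viewer there is one more tool, called as name(argument=value, ...) on one line, values as JSON. apply_moves: Moves the arm, as the interface text tells. Its arguments: {"type":"object","properties":{"commands":{"type":"array","items":{"type":"object","properties":{"linear":{"type":"array","items":{"type":"number"}},"delta_rot":{"type":"array","items":{"type":"number"}},"fingers":{"type":"number"}}}}},"required":["commands"]}

```bash
ls -la; mkdir -p pics; python3 - <<'E'
from plant import state, eyes
import cv2, json
s=state(); print(s)
for n in ("scene","side","wrist"):
    im=eyes.grab_frame(n); cv2.imwrite(f"pics/{n}0.png",im[:,:,::-1])
    print(n,eyes.camera_params(n))
E
```

```text
total 12
drwxr-xr-x  3 agent agent 4096 Dec  6 10:57 .
drwxr-xr-x 23 root  root  4096 Dec  6 10:57 ..
drwxr-xr-x  2 agent agent 4096 Dec  6 10:57 pics
{'time': 0.0, 'joint_pos': array([ 1.02400537e+00,  5.33713573e-02,  1.61429552e+00,  2.02946033e-06,
        1.47601770e+00, -1.18997804e-01]), 'joint_vel': array([ 0.00041095, -0.00092158, -0.00016054,  0.00076473, -0.00125203,
       -0.00163197]), 'joint_efforts': array([ 1.99218761e-03, -3.93693030e+01, -3.70174062e+01, -7.50699019e-05,
        7.33627821e-03,  9.24059634e-06]), 'tool_pos': array([0.25895856, 0.56813734, 0.23005314]), 'tool_rot': array([-3.42753607e-04,  2.12269260e-01,  9.77210657e-01, -9.88208114e-04]), 'contact_force': array([-0.01910986,  0.36580816, -0.46964907]), 'ft_torque': array([-0.00928846, -0.03460626,  0.00873505]), 'gripper_width': 0.9981020582076873}
scene {'fx': 504.3726185499954, 'fy': 504.3726185499954, 'cx': 278.75131966135564, 'cy': 209.90089229388326, 'position': array([0.92498723, 0.3705659 , 0.92095338]), 'rotation': array([-0.10491911,  0.37093366,  0.8840459 , -0.26431618])}
side {'fx': 440.0342791123682, 'fy': 440.0342791123682, 'cx': 290.4804668901379, 'cy': 214.1622590256259, 'position': array([-0.02506238, -0.67053965,  0.68761789]), 'rotation': array([-0.44374386,  0.82205451, -0.31605297,  0.16561488])}
wrist {'fx': 325.19226210127806, 'fy': 325.19226210127806, 'cx': 280.5202153185897, 'cy': 212.11934133083875, 'T_tool_cam': array([[-2.49554174e-04, -9.58442565e-01, -2.85285448e-01,
         7.29795437e-02],
       [ 9.99999797e-01, -4.06664991e-04,  4.91475869e-04,
         1.94086237e-04],
       [-5.87066996e-04, -2.85285268e-01,  9.58442472e-01,
        -1.42085087e-01],
       [ 0.00000000e+00,  0.00000000e+00,  0.00000000e+00,
         1.00000000e+00]])}
```

View pics/scene0.png

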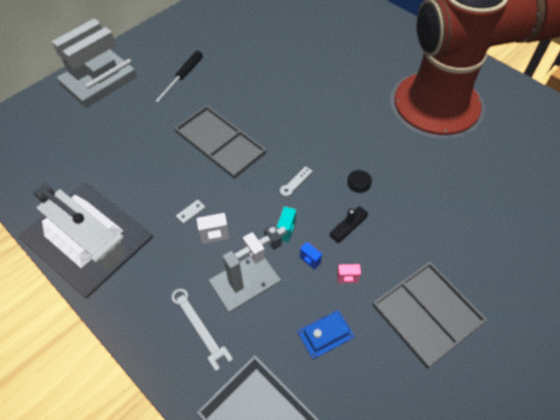

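View pics/side0.png

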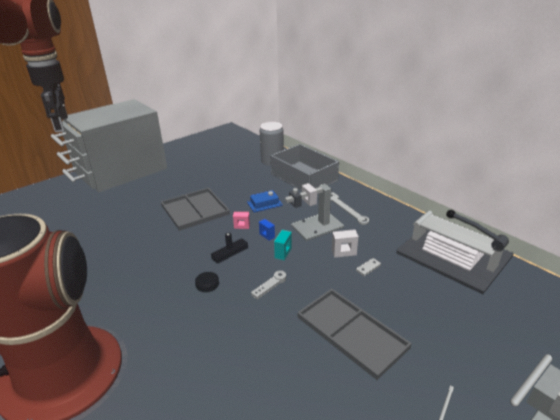

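View pics/wrist0.png

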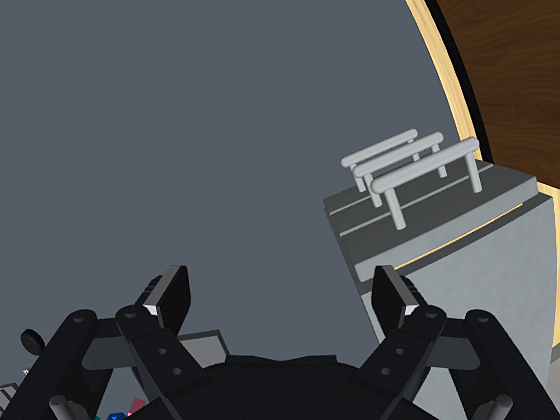

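```bash
python3 - <<'E'
import cv2
a=cv2.imread('pics/scene0.png'); b=cv2.imread('pics/side0.png')
cv2.imwrite('pics/sc1.png',cv2.resize(a[140:310,160:400],None,fx=3.3,fy=3.3,interpolation=cv2.INTER_CUBIC))
cv2.imwrite('pics/sd1.png',cv2.resize(b[170:310,190:400],None,fx=3.8,fy=3.8,interpolation=cv2.INTER_CUBIC))
E
```

```text
(no output)
```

View pics/sc1.png

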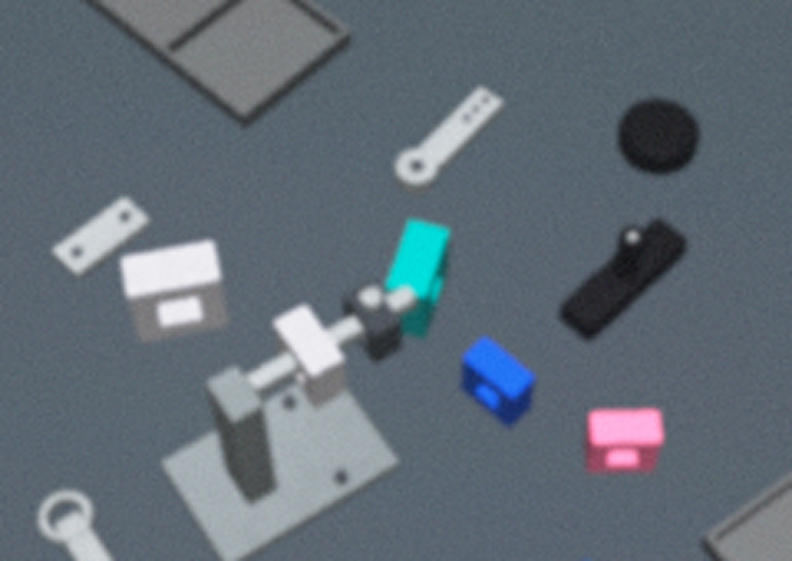

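View pics/sd1.png

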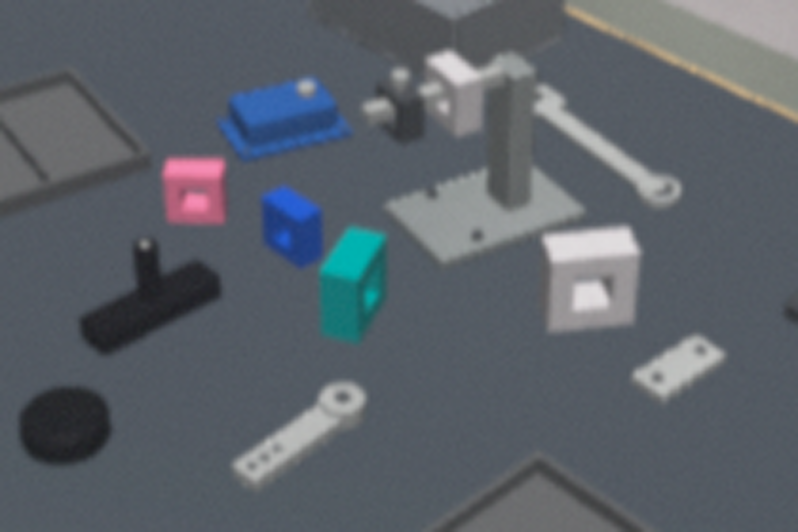

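```bash
python3 - <<'E'
import cv2
a=cv2.imread('pics/scene0.png'); b=cv2.imread('pics/side0.png')
A=cv2.resize(a[95:185,165:275],None,fx=5,fy=5,interpolation=cv2.INTER_CUBIC)
B=cv2.resize(a[255:370,365:495],None,fx=5,fy=5,interpolation=cv2.INTER_CUBIC)
C=cv2.resize(b[285:375,290:415],None,fx=5,fy=5,interpolation=cv2.INTER_CUBIC)
D=cv2.resize(b[180:235,155:235],None,fx=5,fy=5,interpolation=cv2.INTER_CUBIC)
for n,i in zip('ABCD',(A,B,C,D)): cv2.imwrite(f'pics/t{n}.png',i)
E
```

```text
(no output)
```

View pics/tA.png

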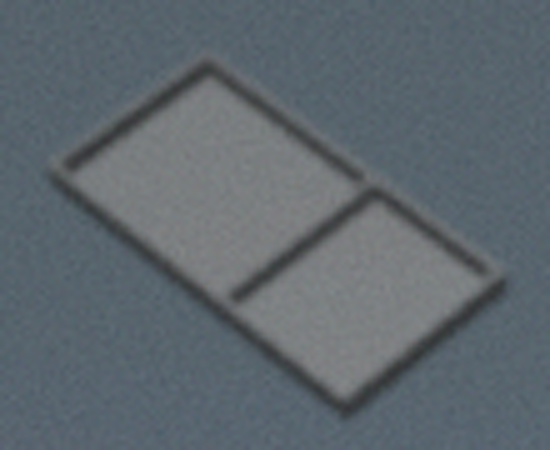

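View pics/tB.png

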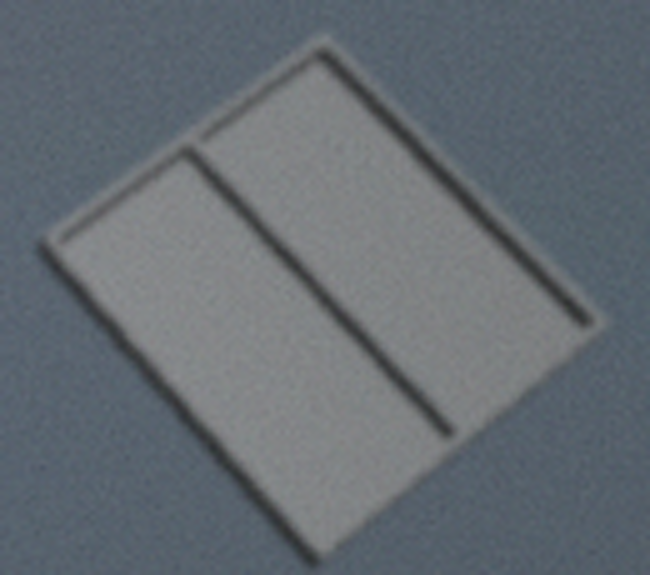

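View pics/tC.png

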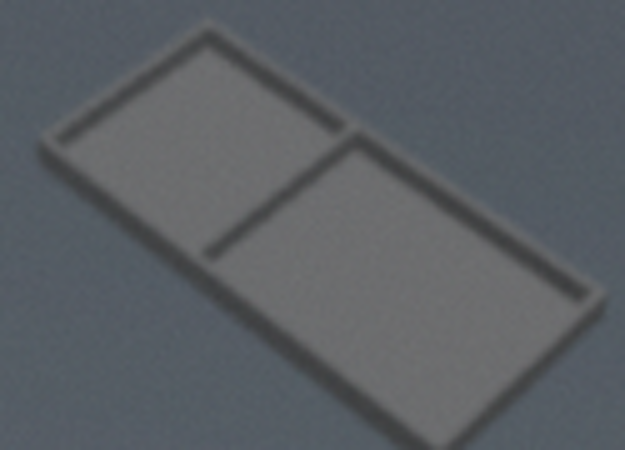

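View pics/tD.png

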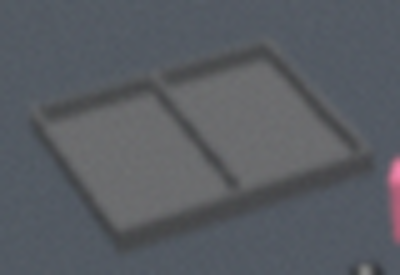

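```bash
cat > h.py <<'E'
import numpy as np, cv2
from scipy.spatial.transform import Rotation as R
from scipy.optimize import least_squares
CAM={'scene':dict(f=504.3726185499954,c=(278.75131966135564,209.90089229388326),p=[0.92498723,0.3705659,0.92095338],q=[-0.10491911,0.37093366,0.8840459,-0.26431618]),
'side':dict(f=440.0342791123682,c=(290.4804668901379,214.1622590256259),p=[-0.02506238,-0.67053965,0.68761789],q=[-0.44374386,0.82205451,-0.31605297,0.16561488])}
def rot(q): return R.from_quat([q[1],q[2],q[3],q[0]]).as_matrix()
def proj(cam,P):
    c=CAM[cam]; X=(np.atleast_2d(P)-c['p'])@rot(c['q'])
    return X[:,:2]/X[:,2:]*c['f']+c['c']
def back(cam,uv,z):
    c=CAM[cam]; uv=np.atleast_2d(uv); d=np.c_[(uv-c['c'])/c['f'],np.ones(len(uv))]@rot(c['q']).T
    t=(z-c['p'][2])/d[:,2]; return np.array(c['p'])+d*t[:,None]
def px(uv,off,s): return (np.atleast_2d(uv)+0.5)/s-0.5+np.array(off)
def Rz(a): return np.array([[np.cos(a),-np.sin(a),0],[np.sin(a),np.cos(a),0],[0,0,1]])
def fit(obs,x0,off=True):
    """obs: list (cam, model pts, pixels). fits x,y,yaw"""
    def f(p): return np.concatenate([(proj(c,np.array(M,float)@Rz(p[2]).T+[p[0],p[1],0])-u).ravel() for c,M,u in obs])
    r=least_squares(f,x0); return r.x,r.fun
# wrist
TTC=np.array([[-2.49554174e-04,-9.58442565e-01,-2.85285448e-01,7.29795437e-02],[9.99999797e-01,-4.06664991e-04,4.91475869e-04,1.94086237e-04],[-5.87066996e-04,-2.85285268e-01,9.58442472e-01,-1.42085087e-01],[0,0,0,1]])
WF,WC=325.19226210127806,np.array([280.5202153185897,212.11934133083875])
def Tw(s):
    T=np.eye(4); T[:3,:3]=rot(s['tool_rot']); T[:3,3]=s['tool_pos']; return T
def wproj(s,P):
    T=Tw(s)@TTC; X=(np.atleast_2d(P)-T[:3,3])@T[:3,:3]
    rr=np.linalg.norm(X[:,:2],axis=1); th=np.arctan2(rr,X[:,2]); return X[:,:2]/np.maximum(rr,1e-9)[:,None]*th[:,None]*WF+WC
def wback(s,uv,z):
    T=Tw(s)@TTC; d=np.atleast_2d(uv)-WC; r=np.linalg.norm(d,axis=1); th=r/WF
    ray=np.c_[d/np.maximum(r,1e-9)[:,None]*np.sin(th)[:,None],np.cos(th)]@T[:3,:3].T
    t=(z-T[2,3])/ray[:,2]; return T[:3,3]+ray*t[:,None]
def move(s,pos,yaw=None):
    """print tool-frame shift from measured pose, to world pos; yaw = world angle of tool y-axis wanted (deg), mod 180"""
    Rt=rot(s['tool_rot']); d=Rt.T@(np.array(pos)-s['tool_pos'])
    print('shift',np.round(d,4))
    cur=np.degrees(np.arctan2(Rt[1,1],Rt[0,1])); print('tool-y world angle',round(cur,2),'j6',s['joint_pos'][5])
    print('tool axes z',np.round(Rt[:,2],4))
    if yaw is not None:
        dd=(yaw-cur+90)%180-90; print('turn about tool z (deg):',-dd, 'or', -(dd-180*np.sign(dd)))
E
python3 - <<'E'
from h import *
def rep(n,x,r,obs):
    print(n,np.round(x[:2],4),'yaw',round(np.degrees(x[2]),2),'res',np.round(r.reshape(-1,2),1).tolist())
# long tray
uA=px([(208,55),(52,168),(503,280),(345,402)],(165,95),5); 
print(back('scene',uA,.015)[:,:2])
uC=px([(208,22),(40,145),(603,292)],(290,285),5); print(back('side',uC,.015)[:,:2])
uB=px([(322,38),(42,240),(603,320),(317,555)],(365,255),5); print(back('scene',uB,.015)[:,:2])
uD=px([(265,42),(35,108),(370,152),(122,235)],(155,180),5); print(back('side',uD,.015)[:,:2])
s=lambda l:px(l,(160,140),3.3)
d=lambda l:px(l,(190,170),3.8)
print('gov boss',back('scene',s([(417,166)]),.012),back('side',d([(343,396)]),.012))
print('gov end',back('scene',s([(481,88),(503,100)]),.010),back('side',d([(234,466),(257,487)]),.010))
print('stem',back('scene',s([(632,236)]),.06),back('side',d([(146,243)]),.06))
print('base',back('scene',s([(162,463),(397,461),(227,561)]),.010),back('side',d([(385,205),(445,262),(583,208)]),.010))
print('bar end',back('scene',s([(405,300)]),.115),back('side',d([(373,112)]),.115))
E
```

```text
[[ 0.41863444 -0.39625551]
 [ 0.51999648 -0.39342231]
 [ 0.41773526 -0.1883139 ]
 [ 0.51684367 -0.18876617]]
[[ 0.5161381  -0.19166704]
 [ 0.41181684 -0.19582809]
 [ 0.5199544  -0.39694335]]
[[0.39157013 0.25258513]
 [0.53716989 0.2269829 ]
 [0.41555144 0.39674843]
 [0.56229208 0.3720018 ]]
[[0.55929638 0.37109741]
 [0.41807187 0.39683869]
 [0.53494122 0.22556732]
 [0.3899192  0.24800776]]
gov boss [[ 0.46268383 -0.07719911  0.012     ]] [[ 0.4675191  -0.07474149  0.012     ]]
gov end [[ 0.38348611 -0.09251315  0.01      ]
 [ 0.38057698 -0.07455306  0.01      ]] [[ 0.38240596 -0.07674661  0.01      ]
 [ 0.38164584 -0.09924912  0.01      ]]
stem [[0.43266824 0.07792841 0.06      ]] [[0.4353472  0.07955184 0.06      ]]
base [[ 0.72467523 -0.03570695  0.01      ]
 [ 0.62517182  0.06413091  0.01      ]
 [ 0.7391856   0.03825491  0.01      ]] [[ 0.62447236  0.06218061  0.01      ]
 [ 0.60917399 -0.01583742  0.01      ]
 [ 0.72549519 -0.03541263  0.01      ]]
bar end [[0.58594635 0.03305978 0.115     ]] [[0.58945056 0.03367324 0.115     ]]
```

```bash
python3 - <<'E'
from h import *
from plant import state
s=lambda l:px(l,(160,140),3.3)
d=lambda l:px(l,(190,170),3.8)
np.set_printoptions(precision=4,suppress=True)
print('grip scene',back('scene',s([(562,304),(590,320),(657,220),(685,240)]),.02)[:,:2])
print('grip side',back('side',d([(82,322),(104,338),(203,262),(220,277)]),.02)[:,:2])
print('turq top side h?',back('side',d([(325,278),(385,238)]),.05), back('scene',s([(407,225),(448,230),(385,290)]),.05))
print('turq bot',back('side',d([(322,332),(360,338)]),0))
print('big white bot',back('side',d([(550,328),(633,322)]),0),back('scene',s([(122,258),(215,243),(130,290),(222,285)]),.05))
print('strap',back('scene',s([(100,235)]),.008), 'blue',back('scene',s([(510,425)]),0),'valve',back('scene',[(326,333)],.03))
print('puck',back('scene',s([(658,130)]),.02))
st=state(); move(st,[.434,.079,.2],10)
E
```

```text
grip scene [[0.4793 0.0658]
 [0.4758 0.086 ]
 [0.3891 0.0679]
 [0.3884 0.0906]]
grip side [[0.3849 0.0843]
 [0.3862 0.0613]
 [0.4804 0.0837]
 [0.4787 0.0628]]
turq top side h? [[ 0.5043 -0.0157  0.05  ]
 [ 0.5609 -0.0092  0.05  ]] [[ 0.5188 -0.0314  0.05  ]
 [ 0.5036 -0.0105  0.05  ]
 [ 0.5621 -0.0079  0.05  ]]
turq bot [[ 0.507  -0.0074  0.    ]
 [ 0.5212 -0.0287  0.    ]]
big white bot [[ 0.6194 -0.1044  0.    ]
 [ 0.664  -0.1367  0.    ]] [[ 0.6594 -0.1407  0.05  ]
 [ 0.6117 -0.1077  0.05  ]
 [ 0.671  -0.1195  0.05  ]
 [ 0.6292 -0.0818  0.05  ]]
strap [[ 0.6451 -0.1894  0.008 ]] blue [[0.5562 0.0933 0.    ]] valve [[0.6493 0.2056 0.03  ]]
puck [[0.3328 0.022  0.02  ]]
shift [-0.3622 -0.3725  0.0308]
tool-y world angle 65.49 j6 -0.11902096329802435
tool axes z [-0.0009 -0.0014 -1.    ]
turn about tool z (deg): 55.4903626924816 or -124.5096373075184
```

apply_moves(commands=[{"linear":[-0.362,-0.372,0.03],"delta_rot":[0,0,65.5],"fingers":0},{"linear":[-0.362,-0.372,0.03],"delta_rot":[0,0,65.5],"fingers":0},{"linear":[-0.362,-0.372,0.03],"delta_rot":[0,0,65.5],"fingers":0},{"linear":[-0.362,-0.372,0.03],"delta_rot":[0,0,65.5],"fingers":0},{"linear":[-0.362,-0.372,0.03],"delta_rot":[0,0,65.5],"fingers":0},{"linear":[-0.362,-0.372,0.03],"delta_rot":[0,0,65.5],"fingers":0},{"linear":[-0.362,-0.372,0.03],"delta_rot":[0,0,65.5],"fingers":0},{"linear":[-0.362,-0.372,0.03],"delta_rot":[0,0,65.5],"fingers":0}])

```text
time: 0.95
tool_pos: [0.394, 0.1908, 0.208]
tool_rot: [0.0, 0.709, 0.706, 0.0]
contact_force: [0.6, 0.1, 0.4]
gripper_width: 1.002
```

```bash
python3 - <<'E'
from h import *
from plant import state
st=state(); print(st['time'],st['tool_pos'],st['gripper_width']); move(st,[.434,.079,.2],0)
E
```

```text
0.95 [0.39399393 0.19083737 0.20798665] 1.001801389525257
shift [-0.1117  0.0405  0.008 ]
tool-y world angle -0.26 j6 0.28528449334212064
tool axes z [ 5.e-04  1.e-04 -1.e+00]
turn about tool z (deg): -0.2586402604156177 or 179.74135973958437
```

apply_moves(commands=[{"linear":[-0.112,0.04,0.058],"delta_rot":[0,0,0],"fingers":0},{"linear":[-0.112,0.04,0.058],"delta_rot":[0,0,0],"fingers":0},{"linear":[-0.112,0.04,0.058],"delta_rot":[0,0,0],"fingers":0},{"linear":[-0.112,0.04,0.058],"delta_rot":[0,0,0],"fingers":0},{"linear":[-0.112,0.04,0.058],"delta_rot":[0,0,0],"fingers":0},{"linear":[-0.112,0.04,0.058],"delta_rot":[0,0,0],"fingers":0},{"linear":[-0.112,0.04,0.058],"delta_rot":[0,0,0],"fingers":0},{"linear":[-0.112,0.04,0.058],"delta_rot":[0,0,0],"fingers":0}])

```text
time: 1.75
tool_pos: [0.4341, 0.0816, 0.1509]
tool_rot: [0.0, 0.707, 0.708, 0.001]
contact_force: [1.0, -0.1, -0.5]
gripper_width: 1.002
```

```bash
python3 - <<'E'
from h import *
from plant import state,eyes
st=state(); im=eyes.grab_frame('wrist'); cv2.imwrite('pics/w1.png',im[:,:,::-1])
print(st['time'],st['tool_pos'],st['gripper_width']); move(st,[.434,.079,.15],0)
print(wproj(st,[[.434,.079,.06],[.434,.079,.02],[.386,.079,.02],[.482,.079,.02]]))
E
```

```text
1.75 [0.43411239 0.08163407 0.15093006] 1.0021206195766128
shift [-0.0026 -0.0001  0.0009]
tool-y world angle 0.1 j6 0.015329950738119553
tool axes z [ 1.3e-03  1.0e-04 -1.0e+00]
turn about tool z (deg): 0.09579246691835408 or -179.90420753308166
[[279.79568125 220.09458212]
 [279.80768368 205.92182818]
 [225.22433406 205.93412521]
 [334.39104419 206.02613433]]
```

View pics/w1.png

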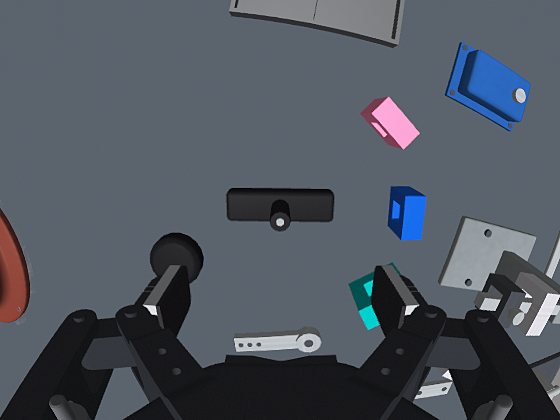

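```bash
python3 - <<'E'
from h import *
from plant import state
st=state(); p=wback(st,[(280,222)],.06)[0]; print(p)
e=wback(st,[(228,190),(333,191),(226,219),(334,222)],.02); print(e)
move(st,[p[0],p[1],.027],0)
E
```

```text
[0.43405705 0.07739889 0.06      ]
[[0.38897944 0.09323593 0.02      ]
 [0.48003491 0.09242622 0.02      ]
 [0.38604053 0.06684937 0.02      ]
 [0.48224351 0.06411022 0.02      ]]
shift [-4.100e-03 -1.000e-04  1.238e-01]
tool-y world angle 0.09 j6 0.015273082733131705
tool axes z [ 1.e-03  1.e-04 -1.e+00]
turn about tool z (deg): 0.08581202391351894 or -179.91418797608648
```

```bash
python3 - <<'E'
import cv2
a=cv2.imread('pics/w1.png')
cv2.imwrite('pics/w1c.png',cv2.resize(a[170:250,210:350],None,fx=5,fy=5,interpolation=cv2.INTER_CUBIC))
E
```

```text
(no output)
```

View pics/w1c.png

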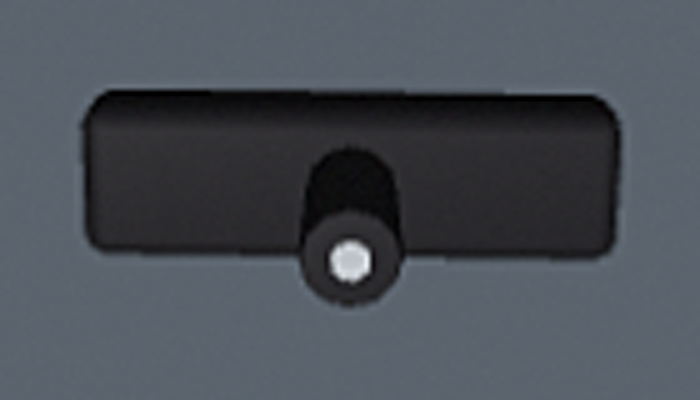

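apply_moves(commands=[{"linear":[-0.0036,0,0.045],"delta_rot":[0,0,0.8],"fingers":0},{"linear":[-0.0036,0,0.09],"delta_rot":[0,0,0.8],"fingers":0},{"linear":[-0.0036,0,0.115],"delta_rot":[0,0,0.8],"fingers":0},{"linear":[-0.0036,0,0.123],"delta_rot":[0,0,0.8],"fingers":0},{"linear":[-0.0036,0,0.123],"delta_rot":[0,0,0.8],"fingers":120},{"linear":[-0.0036,0,0.123],"delta_rot":[0,0,0.8],"fingers":255},{"linear":[-0.0036,0,0.123],"delta_rot":[0,0,0.8],"fingers":255},{"linear":[-0.0036,0,0.123],"delta_rot":[0,0,0.8],"fingers":255}])

```text
time: 2.6
tool_pos: [0.4354, 0.0772, 0.029]
tool_rot: [0.001, 0.712, 0.702, 0.001]
contact_force: [0.1, -0.5, 0.4]
gripper_width: 0.327
```

```bash
python3 - <<'E'
from h import *
from plant import state
st=state(); print(st['time'],st['tool_pos'],st['gripper_width'],st['contact_force']);move(st,[.441,.318,.12],80)
E
```

```text
2.6 [0.43537101 0.07715229 0.02896545] 0.3269303902102382 [ 0.1150036  -0.51610102  0.42034026]
shift [ 0.2409  0.0025 -0.091 ]
tool-y world angle -0.81 j6 0.02085986552567524
tool axes z [ 0.0034  0.     -1.    ]
turn about tool z (deg): -80.80581617241103 or 99.19418382758897
```

apply_moves(commands=[{"linear":[0,0,0],"delta_rot":[0,0,0],"fingers":255},{"linear":[0,0,0],"delta_rot":[0,0,0],"fingers":255},{"linear":[0,0,0],"delta_rot":[0,0,0],"fingers":255},{"linear":[0,0,0],"delta_rot":[0,0,0],"fingers":255},{"linear":[0,0,-0.01],"delta_rot":[0,0,0],"fingers":255},{"linear":[0,0,-0.03],"delta_rot":[0,0,0],"fingers":255},{"linear":[0,0,-0.06],"delta_rot":[0,0,0],"fingers":255},{"linear":[0,0,-0.09],"delta_rot":[0,0,0],"fingers":255}])

```text
time: 3.4
tool_pos: [0.433, 0.0771, 0.1178]
tool_rot: [-0.001, 0.712, 0.702, -0.001]
contact_force: [0.2, 0.0, -1.3]
gripper_width: 0.168
```

```bash
python3 - <<'E'
from h import *
from plant import state,eyes
st=state(); im=eyes.grab_frame('wrist'); cv2.imwrite('pics/w2.png',im[:,:,::-1])
print(st['time'],st['tool_pos'],st['gripper_width'],st['contact_force']);move(st,[.441,.318,.12],79.2)
E
```

```text
3.4 [0.43301617 0.077078   0.11778341] 0.168144139971901 [ 0.16678492  0.01774836 -1.27368661]
shift [ 0.241   0.0046 -0.0022]
tool-y world angle -0.81 j6 0.020874024819648583
tool axes z [-0.0017 -0.     -1.    ]
turn about tool z (deg): -80.0138876794345 or 99.9861123205655
```

View pics/w2.png

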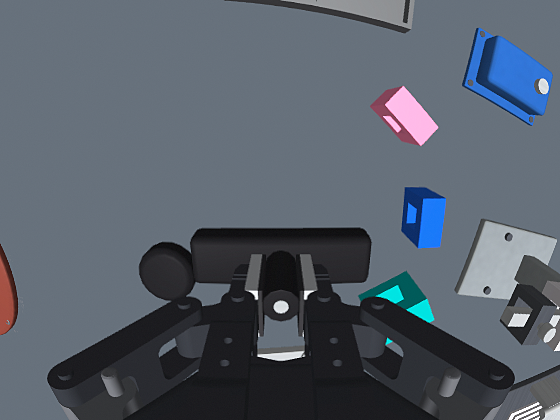

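apply_moves(commands=[{"linear":[0.05,0.001,-0.03],"delta_rot":[0,0,-8],"fingers":255},{"linear":[0.09,0.002,-0.03],"delta_rot":[0,0,-16],"fingers":255},{"linear":[0.13,0.003,-0.03],"delta_rot":[0,0,-24],"fingers":255},{"linear":[0.17,0.004,-0.03],"delta_rot":[0,0,-32],"fingers":255},{"linear":[0.2,0.004,-0.03],"delta_rot":[0,0,-40],"fingers":255},{"linear":[0.22,0.005,-0.03],"delta_rot":[0,0,-48],"fingers":255},{"linear":[0.235,0.005,-0.03],"delta_rot":[0,0,-56],"fingers":255},{"linear":[0.241,0.005,-0.03],"delta_rot":[0,0,-64],"fingers":255}])

```text
time: 4.25
tool_pos: [0.4419, 0.3193, 0.1471]
tool_rot: [-0.0, 0.228, 0.974, -0.0]
contact_force: [0.4, 0.4, -0.7]
gripper_width: 0.168
```

apply_moves(commands=[{"linear":[0,0,0],"delta_rot":[0,0,-8],"fingers":255},{"linear":[0,0,0],"delta_rot":[0,0,-15],"fingers":255},{"linear":[0,0,0],"delta_rot":[0,0,-16],"fingers":255},{"linear":[0,0,0],"delta_rot":[0,0,-16],"fingers":255},{"linear":[0,0,0],"delta_rot":[0,0,-16],"fingers":255},{"linear":[0,0,0],"delta_rot":[0,0,-16],"fingers":255},{"linear":[0,0,0],"delta_rot":[0,0,-16],"fingers":255},{"linear":[0,0,0],"delta_rot":[0,0,-16],"fingers":255}])

```text
time: 5.05
tool_pos: [0.4424, 0.318, 0.1472]
tool_rot: [-0.0, 0.094, 0.996, -0.0]
contact_force: [-0.4, -0.2, 0.0]
gripper_width: 0.162
```

```bash
python3 - <<'E'
from h import *
from plant import state,eyes
st=state(); im=eyes.grab_frame('wrist'); cv2.imwrite('pics/w3.png',im[:,:,::-1])
print(st['time'],st['tool_pos'],st['gripper_width'],st['contact_force']);move(st,[.441,.318,.031],79.2)
E
```

```text
5.05 [0.4423507  0.31798177 0.14722079] 0.162226582003618 [-0.41629473 -0.24673974  0.00760001]
shift [ 0.0013 -0.0002  0.1162]
tool-y world angle 79.16 j6 -0.895033639522487
tool axes z [-0. -0. -1.]
turn about tool z (deg): -0.035878703081124286 or 179.96412129691888
```

View pics/w3.png

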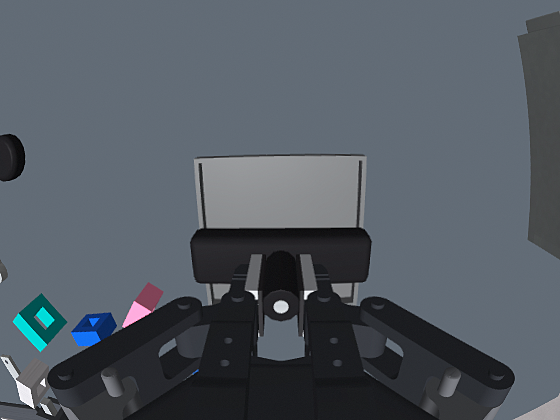

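```bash
python3 - <<'E'
from h import *
from plant import state
st=state()
import cv2
a=cv2.imread('pics/w3.png')
cv2.imwrite('pics/w3c.png',cv2.resize(a[145:315,180:380],None,fx=4,fy=4,interpolation=cv2.INTER_CUBIC))
p=wback(st,[(194,156.5),(366,155.5)],.015); print(p, p.mean(0), np.degrees(np.arctan2(*(p[1]-p[0])[[1,0]])))
ref=back('scene',px([(322,38),(42,240),(603,320),(317,555)],(365,255),5),.015); print(ref)
E
```

```text
[[0.38754215 0.25264115 0.015     ]
 [0.41471314 0.39887129 0.015     ]] [0.40112764 0.32575622 0.015     ] 79.4739259145958
[[0.39157013 0.25258513 0.015     ]
 [0.53716989 0.2269829  0.015     ]
 [0.41555144 0.39674843 0.015     ]
 [0.56229208 0.3720018  0.015     ]]
```

View pics/w3c.png

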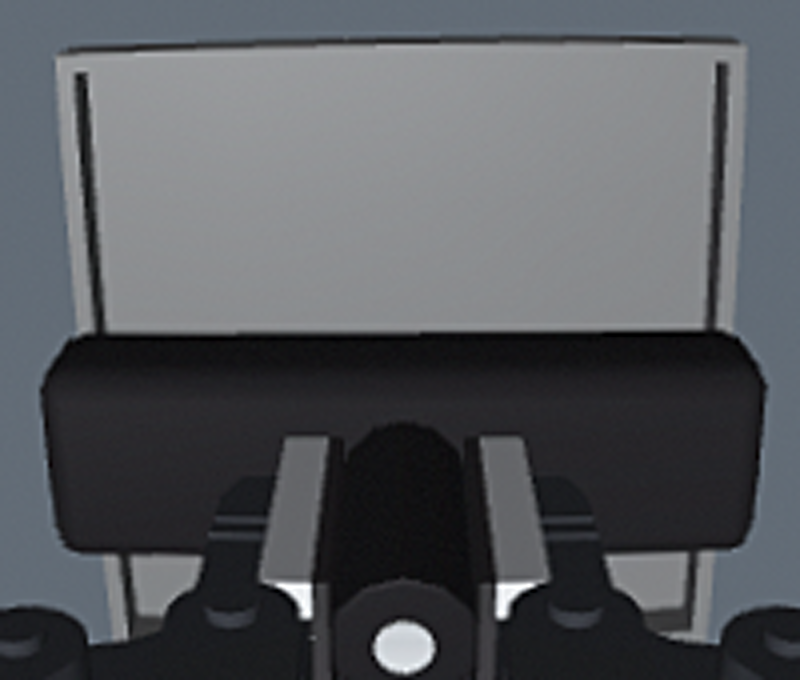

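```bash
python3 - <<'E'
from h import *
from plant import state
st=state()
p=wback(st,[(193.9,158.5),(365.2,156.2)],.015); m=p.mean(0);y=(p[1]-p[0]);y/=np.linalg.norm(y); x=np.array([y[1],-y[0],0])
print(p, m,np.linalg.norm(p[1]-p[0]), np.degrees(np.arctan2(y[1],y[0]))); c=m+.075*x; print('center',c,'P-',c-.0365*x,'P+',c+.0365*x)
E
```

```text
[[0.38922665 0.2521411  0.015     ]
 [0.41520455 0.39806958 0.015     ]] [0.4022156  0.32510534 0.015     ] 0.14822271669368425 79.90606165998298
center [0.47605473 0.31196065 0.015     ] P- [0.44011969 0.31835773 0.015     ] P+ [0.51198977 0.30556356 0.015     ]
```

apply_moves(commands=[{"linear":[0.001,0,0.04],"delta_rot":[0,0,0],"fingers":255},{"linear":[0.0015,0,0.08],"delta_rot":[0,0,0],"fingers":255},{"linear":[0.0015,0,0.105],"delta_rot":[0,0,0],"fingers":255},{"linear":[0.0015,0,0.112],"delta_rot":[0,0,0],"fingers":255},{"linear":[0.0015,0,0.1145],"delta_rot":[0,0,0],"fingers":255},{"linear":[0.0015,0,0.1155],"delta_rot":[0,0,0],"fingers":255},{"linear":[0.0015,0,0.1155],"delta_rot":[0,0,0],"fingers":255},{"linear":[0.0015,0,0.1155],"delta_rot":[0,0,0],"fingers":255}])

```text
time: 5.9
tool_pos: [0.4417, 0.3188, 0.033]
tool_rot: [0.001, 0.094, 0.996, 0.001]
contact_force: [0.4, -0.6, -0.6]
gripper_width: 0.167
```

```bash
python3 - <<'E'
from h import *
from plant import state,eyes
st=state(); im=eyes.grab_frame('wrist'); cv2.imwrite('pics/w4.png',im[:,:,::-1])
im=eyes.grab_frame('side'); cv2.imwrite('pics/s4.png',cv2.resize(im[130:270,130:270,::-1],None,fx=4,fy=4))
print(st['time'],st['tool_pos'],st['gripper_width'],st['contact_force'])
E
```

```text
5.9 [0.44172531 0.31878193 0.03296925] 0.1667748432334549 [ 0.39148912 -0.62538588 -0.64019916]
```

View pics/w4.png

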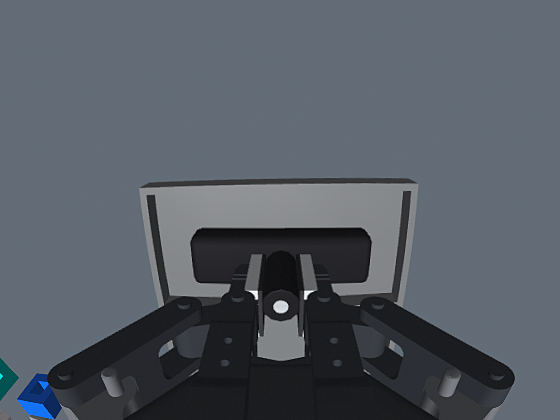

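View pics/s4.png

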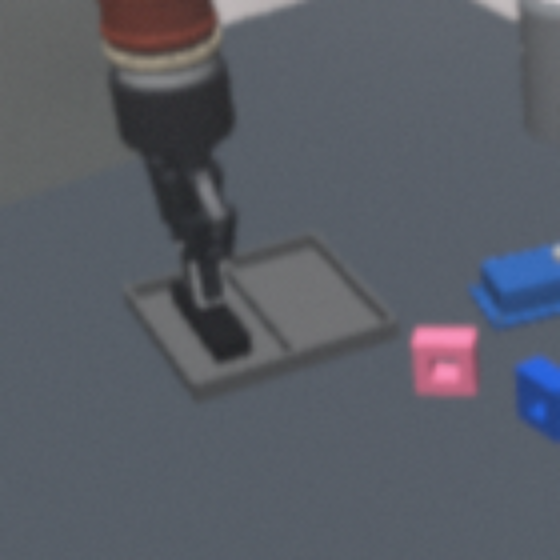

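apply_moves(commands=[{"linear":[0,0,0.0005],"delta_rot":[0,0,0],"fingers":255},{"linear":[0,0,0.001],"delta_rot":[0,0,0],"fingers":255},{"linear":[0,0,0.001],"delta_rot":[0,0,0],"fingers":255},{"linear":[0,0,0.001],"delta_rot":[0,0,0],"fingers":100},{"linear":[0,0,0.001],"delta_rot":[0,0,0],"fingers":100},{"linear":[0,0,0.001],"delta_rot":[0,0,0],"fingers":100},{"linear":[0,0,0.001],"delta_rot":[0,0,0],"fingers":100},{"linear":[0,0,0.001],"delta_rot":[0,0,0],"fingers":100}])

```text
time: 6.8
tool_pos: [0.4407, 0.3182, 0.0305]
tool_rot: [-0.0, 0.094, 0.996, -0.0]
contact_force: [0.6, 0.0, 1.0]
gripper_width: 0.604
```

```bash
python3 - <<'E'
from h import *
from plant import state,eyes
st=state(); 
print(st['time'],st['tool_pos'],st['gripper_width'],st['contact_force'])
E
```

```text
6.8 [0.44074043 0.31824603 0.03052139] 0.6037227280474509 [0.64093169 0.02177854 1.00511189]
```

```bash
python3 - <<'E'
from h import *
from plant import state,eyes
st=state(); move(st,[.6114,.0294,.24],80.3)
E
```

```text
shift [-0.2217 -0.2518 -0.2095]
tool-y world angle 79.19 j6 -0.8936983332166389
tool axes z [-3.e-04 -1.e-04 -1.e+00]
turn about tool z (deg): -1.1085960245666655 or 178.89140397543332
```

apply_moves(commands=[{"linear":[0,0,-0.04],"delta_rot":[0,0,0],"fingers":50},{"linear":[0,0,-0.09],"delta_rot":[0,0,0],"fingers":0},{"linear":[0,0,-0.14],"delta_rot":[0,0,0],"fingers":0},{"linear":[-0.03,-0.03,-0.17],"delta_rot":[0,0,-1],"fingers":0},{"linear":[-0.06,-0.065,-0.19],"delta_rot":[0,0,-1],"fingers":0},{"linear":[-0.09,-0.1,-0.2],"delta_rot":[0,0,-1],"fingers":0},{"linear":[-0.12,-0.135,-0.21],"delta_rot":[0,0,-1],"fingers":0},{"linear":[-0.15,-0.17,-0.21],"delta_rot":[0,0,-1],"fingers":0}])

```text
time: 7.6
tool_pos: [0.5579, 0.1216, 0.2431]
tool_rot: [0.002, 0.085, 0.996, 0.0]
contact_force: [1.4, 0.9, 0.2]
gripper_width: 0.993
```

apply_moves(commands=[{"linear":[-0.03,-0.035,0],"delta_rot":[0,0,0],"fingers":0},{"linear":[-0.06,-0.07,0],"delta_rot":[0,0,0],"fingers":0},{"linear":[-0.072,-0.082,0],"delta_rot":[0,0,0],"fingers":0},{"linear":[-0.072,-0.082,0],"delta_rot":[0,0,0],"fingers":0},{"linear":[-0.072,-0.082,0],"delta_rot":[0,0,0],"fingers":0},{"linear":[-0.072,-0.082,0],"delta_rot":[0,0,0],"fingers":0},{"linear":[-0.072,-0.082,0],"delta_rot":[0,0,0],"fingers":0},{"linear":[-0.072,-0.082,0],"delta_rot":[0,0,0],"fingers":0}])

```text
time: 8.4
tool_pos: [0.6129, 0.0312, 0.2409]
tool_rot: [0.0, 0.085, 0.996, 0.0]
contact_force: [-0.0, 0.7, -0.4]
gripper_width: 0.998
```

```bash
python3 - <<'E'
from h import *
from plant import state,eyes
st=state(); im=eyes.grab_frame('wrist'); cv2.imwrite('pics/w5.png',im[:,:,::-1])
im2=eyes.grab_frame('scene'); cv2.imwrite('pics/s5.png',im2[:,:,::-1])
cv2.imwrite('pics/w5c.png',cv2.resize(im[150:350,180:380,::-1],None,fx=3,fy=3,interpolation=cv2.INTER_CUBIC))
print(st['time'],st['tool_pos'],st['gripper_width'],st['contact_force']); move(st,[.6114,.0294,.24],80.3)
E
```

```text
8.4 [0.61291358 0.03120235 0.24088831] 0.9977914496763868 [-0.01539886  0.67679896 -0.42755109]
shift [ 0.0012 -0.002   0.0009]
tool-y world angle 80.28 j6 -1.4715296740644832
tool axes z [ 2.e-04  1.e-04 -1.e+00]
turn about tool z (deg): -0.02014517172841579 or 179.97985482827158
```

View pics/w5.png

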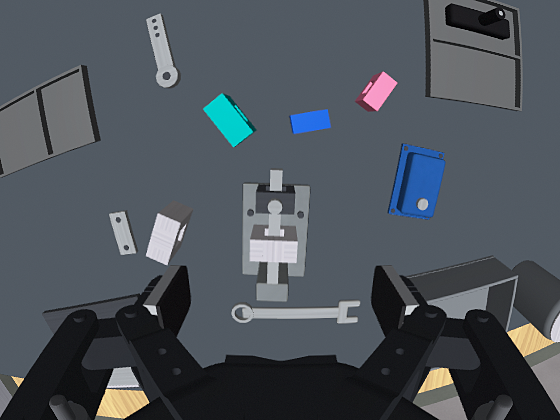

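View pics/s5.png

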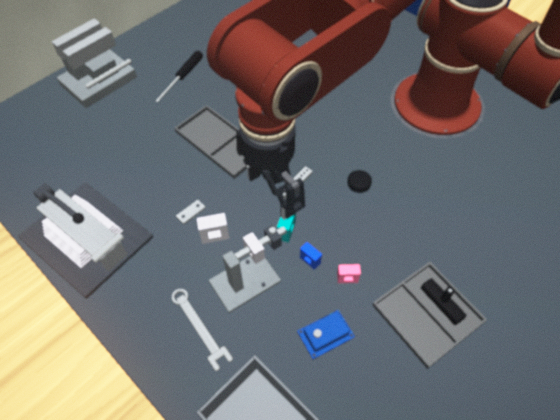

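View pics/w5c.png

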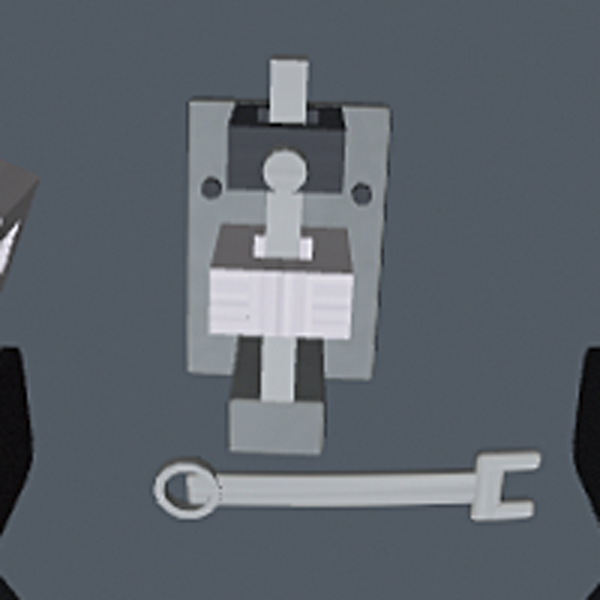

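```bash
python3 - <<'E'
from h import *
from plant import state,eyes
np.set_printoptions(precision=4,suppress=True)
st=state(); W=lambda l,z: wback(st,px(l,(180,150),3),z)
ang=lambda v: np.degrees(np.arctan2(v[1],v[0]))
b=W([(271,59),(308,60)],.120); print('bar end',b,np.linalg.norm(b[1]-b[0]))
sc=W([(285,171)],.139); print('screw',sc)
c=W([(229,126),(345,126),(228,189),(345,190)],.127); print('collar',c,c.mean(0),np.linalg.norm(c[1]-c[0]),ang(c[1]-c[0]),ang(c[3]-c[2]))
s=W([(211,268),(352,271),(208,333),(351,338)],.131); print('spacer',s,s.mean(0),np.linalg.norm(s[1]-s[0]),ang(s[1]-s[0]),ang(s[3]-s[2]))
q=W([(230,402),(324,402)],.120); print('post',q,np.linalg.norm(q[1]-q[0]))
d=q.mean(0)-b.mean(0); print('bar len',np.linalg.norm(d),ang(d))
bs=W([(189,98),(390,104),(187,375),(373,379)],.01); print('base',bs,ang(bs[2]-bs[0]))
E
```

```text
bar end [[0.581  0.028  0.12  ]
 [0.583  0.0378 0.12  ]] 0.01007628272275355
screw [[0.6077 0.0275 0.139 ]]
collar [[0.5959 0.014  0.127 ]
 [0.6013 0.0448 0.127 ]
 [0.6133 0.0104 0.127 ]
 [0.619  0.0419 0.127 ]] [0.6074 0.0278 0.127 ] 0.031254166504666586 80.18759648626367 79.71470927479237
spacer [[ 0.6339  0.0018  0.131 ]
 [ 0.6413  0.0402  0.131 ]
 [ 0.6533 -0.0031  0.131 ]
 [ 0.6617  0.0368  0.131 ]] [0.6475 0.0189 0.131 ] 0.03915762763152963 78.98528122807636 78.14677243830826
post [[ 0.6823 -0.0034  0.12  ]
 [ 0.6871  0.0251  0.12  ]] 0.028833983185608494
bar len 0.10506860275589387 -12.107109482175751
base [[ 0.6072 -0.0128  0.01  ]
 [ 0.623   0.0642  0.01  ]
 [ 0.7254 -0.0386  0.01  ]
 [ 0.7406  0.04    0.01  ]] -12.317537216295202
```

```bash
python3 - <<'E'
from h import *
from plant import state,eyes
st=state(); move(st,[.6077,.0278,.103],79)
E
```

```text
shift [ 0.0048 -0.0039  0.1379]
tool-y world angle 80.25 j6 -1.47156464559886
tool axes z [ 2.e-04 -0.e+00 -1.e+00]
turn about tool z (deg): 1.2494646669444336 or -178.75053533305555
```

apply_moves(commands=[{"linear":[0.003,-0.003,0.04],"delta_rot":[0,0,1.2],"fingers":0},{"linear":[0.005,-0.004,0.08],"delta_rot":[0,0,1.2],"fingers":0},{"linear":[0.005,-0.004,0.115],"delta_rot":[0,0,1.2],"fingers":0},{"linear":[0.005,-0.004,0.132],"delta_rot":[0,0,1.2],"fingers":0},{"linear":[0.005,-0.004,0.138],"delta_rot":[0,0,1.2],"fingers":0},{"linear":[0.005,-0.004,0.138],"delta_rot":[0,0,1.2],"fingers":60},{"linear":[0.005,-0.004,0.138],"delta_rot":[0,0,1.2],"fingers":100},{"linear":[0.005,-0.004,0.138],"delta_rot":[0,0,1.2],"fingers":120}])

```text
time: 9.3
tool_pos: [0.6093, 0.0269, 0.1052]
tool_rot: [0.002, 0.096, 0.995, 0.0]
contact_force: [1.1, -0.3, 0.4]
gripper_width: 0.538
```

```bash
python3 - <<'E'
from h import *
from plant import state,eyes
st=state(); im=eyes.grab_frame('wrist'); cv2.imwrite('pics/w6.png',im[:,:,::-1])
print(st['time'],st['tool_pos'],st['gripper_width'],st['contact_force']); move(st,[.6077,.0278,.103],79)
E
```

```text
9.3 [0.60931935 0.02693525 0.10524712] 0.5384686953691 [ 1.09306775 -0.28625248  0.44444614]
shift [0.0018 0.0005 0.0022]
tool-y world angle 78.99 j6 -1.4564812539248115
tool axes z [ 4.1e-03 -3.0e-04 -1.0e+00]
turn about tool z (deg): -0.005677620774633851 or 179.99432237922537
```

View pics/w6.png

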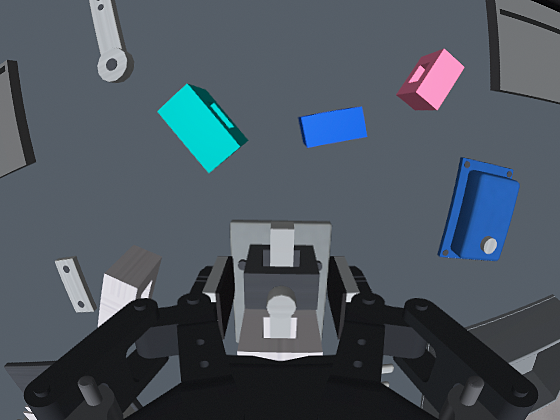

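apply_moves(commands=[{"linear":[0,0,0],"delta_rot":[0,0,0],"fingers":255},{"linear":[0,0,0],"delta_rot":[0,0,0],"fingers":255},{"linear":[0,0,0],"delta_rot":[0,0,0],"fingers":255},{"linear":[0,0,0],"delta_rot":[0,0,0],"fingers":255},{"linear":[0,0,0],"delta_rot":[0,0,0],"fingers":255},{"linear":[0,0,-0.002],"delta_rot":[0,0,0],"fingers":255},{"linear":[0,0,-0.004],"delta_rot":[0,0,0],"fingers":255},{"linear":[0,0,-0.004],"delta_rot":[0,0,0],"fingers":255}])

```text
time: 10.15
tool_pos: [0.6073, 0.0271, 0.1063]
tool_rot: [-0.0, 0.096, 0.995, -0.0]
contact_force: [0.3, -0.1, -0.0]
gripper_width: 0.363
```

```bash
python3 - <<'E'
from h import *
from plant import state,eyes
st=state(); im=eyes.grab_frame('wrist'); cv2.imwrite('pics/w7.png',im[:,:,::-1]); cv2.imwrite('pics/w7c.png',cv2.resize(im[200:360,200:370,::-1],None,fx=3.5,fy=3.5,interpolation=cv2.INTER_CUBIC))
a=np.radians(-12); sl=np.array([-np.cos(a),-np.sin(a),0])
print(st['time'],st['tool_pos'],st['gripper_width'],st['contact_force']); move(st,st['tool_pos']+.06*sl,79)
E
```

```text
10.15 [0.60728272 0.0270611  0.10628535] 0.3630214434134396 [ 0.3455278  -0.12341165 -0.00754911]
shift [0.06   0.001  0.0001]
tool-y world angle 78.99 j6 -1.4564549785422356
tool axes z [-9.e-04  1.e-04 -1.e+00]
turn about tool z (deg): -0.011241962330856836 or 179.98875803766913
```

View pics/w7c.png

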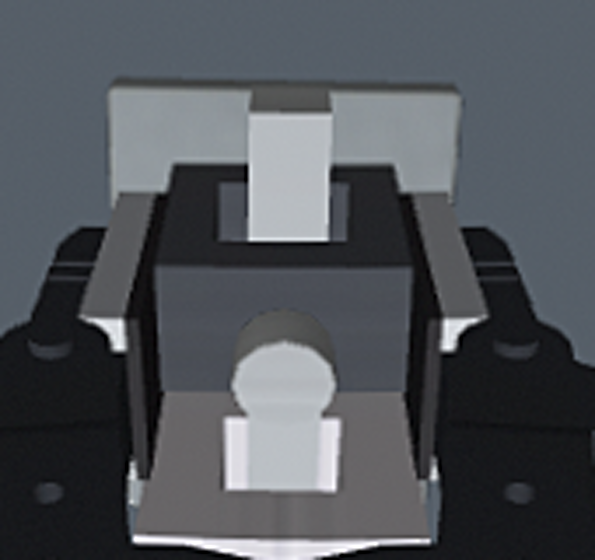

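apply_moves(commands=[{"linear":[0.005,0,0],"delta_rot":[0,0,0],"fingers":255},{"linear":[0.01,0,0],"delta_rot":[0,0,0],"fingers":255},{"linear":[0.015,0,0],"delta_rot":[0,0,0],"fingers":255},{"linear":[0.02,0.0005,0],"delta_rot":[0,0,0],"fingers":255},{"linear":[0.025,0.0005,0],"delta_rot":[0,0,0],"fingers":255},{"linear":[0.03,0.0005,0],"delta_rot":[0,0,0],"fingers":255},{"linear":[0.035,0.0005,0],"delta_rot":[0,0,0],"fingers":255},{"linear":[0.04,0.0005,0],"delta_rot":[0,0,0],"fingers":255}])

```text
time: 11.0
tool_pos: [0.5681, 0.0352, 0.1068]
tool_rot: [0.0, 0.096, 0.995, -0.0]
contact_force: [-0.1, 1.0, 0.1]
gripper_width: 0.362
```

```bash
python3 - <<'E'
from h import *
from plant import state,eyes
st=state(); im=eyes.grab_frame('wrist'); cv2.imwrite('pics/w8.png',im[:,:,::-1]); cv2.imwrite('pics/w8c.png',cv2.resize(im[200:360,200:370,::-1],None,fx=3.5,fy=3.5,interpolation=cv2.INTER_CUBIC))
print(st['time'],st['tool_pos'],st['gripper_width'],st['contact_force'])
E
```

```text
11.0 [0.56811604 0.03521735 0.1067734 ] 0.36199969530952064 [-0.13170773  0.97580835  0.1329099 ]
```

View pics/w8c.png

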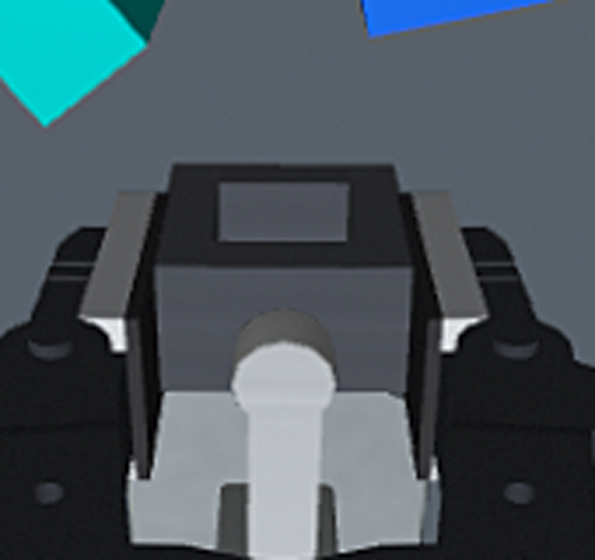

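```bash
python3 - <<'E'
from h import *
from plant import state,eyes
st=state(); move(st,[.512,.3056,.13],80)
# collar top-front edge/top-back edge in tool frame check
def wray_tool(uv):
    d=np.atleast_2d(uv)-WC; r=np.linalg.norm(d,axis=1); th=r/WF
    return np.c_[d/r[:,None]*np.sin(th)[:,None],np.cos(th)]@TTC[:3,:3].T
rays=wray_tool(px([(157,265),(412,265),(173,165),(395,165)],(200,200),3.5))
o=TTC[:3,3]
# width 32 => depth for top edge pair ; bottom edge pair
for i in (0,2):
    a,b=rays[i],rays[i+1]; t=.032/np.linalg.norm(b/b[2]-a/a[2]); print(o+t*a/a[2],o+t*b/b[2])
E
```

```text
shift [ 0.106   0.2546 -0.0234]
tool-y world angle 79.0 j6 -1.4474196916292876
tool axes z [-9.e-04  1.e-04 -1.e+00]
turn about tool z (deg): -0.9986744750310095 or 179.001325524969
[ 0.00630998 -0.01556601 -0.01542142] [ 0.00628619  0.01643398 -0.01542142]
[ 0.00974793 -0.01559713  0.00907247] [0.00973007 0.01640287 0.00907247]
```

apply_moves(commands=[{"linear":[0.02,0.0005,-0.001],"delta_rot":[0,0,0],"fingers":255},{"linear":[0.045,0.01,-0.01],"delta_rot":[0,0,-0.5],"fingers":255},{"linear":[0.07,0.045,-0.02],"delta_rot":[0,0,-1],"fingers":255},{"linear":[0.085,0.085,-0.023],"delta_rot":[0,0,-1],"fingers":255},{"linear":[0.095,0.13,-0.023],"delta_rot":[0,0,-1],"fingers":255},{"linear":[0.1,0.175,-0.023],"delta_rot":[0,0,-1],"fingers":255},{"linear":[0.106,0.22,-0.023],"delta_rot":[0,0,-1],"fingers":255},{"linear":[0.106,0.2546,-0.023],"delta_rot":[0,0,-1],"fingers":255}])

```text
time: 11.85
tool_pos: [0.5125, 0.3079, 0.1299]
tool_rot: [0.0, 0.086, 0.996, 0.0]
contact_force: [0.3, -0.8, -1.0]
gripper_width: 0.361
```

apply_moves(commands=[{"linear":[0,0,0],"delta_rot":[0,0,0],"fingers":255},{"linear":[0,0,0],"delta_rot":[0,0,0],"fingers":255},{"linear":[0,0,0.02],"delta_rot":[0,0,0],"fingers":255},{"linear":[0,0,0.04],"delta_rot":[0,0,0],"fingers":255},{"linear":[0,0,0.06],"delta_rot":[0,0,0],"fingers":255},{"linear":[0,0,0.07],"delta_rot":[0,0,0],"fingers":255},{"linear":[0,0,0.07],"delta_rot":[0,0,0],"fingers":255},{"linear":[0,0,0.07],"delta_rot":[0,0,0],"fingers":255}])

```text
time: 12.65
tool_pos: [0.5135, 0.3049, 0.0604]
tool_rot: [0.0, 0.088, 0.996, 0.0]
contact_force: [-0.2, -0.6, -0.6]
gripper_width: 0.361
```

```bash
python3 - <<'E'
from h import *
from plant import state,eyes
st=state(); im=eyes.grab_frame('wrist'); cv2.imwrite('pics/w9.png',im[:,:,::-1])
print(st['time'],st['tool_pos'],st['gripper_width'],st['contact_force']);move(st,[.512,.3056,.013],80)
E
```

```text
12.65 [0.5135463  0.3048911  0.06037348] 0.3611501088611946 [-0.16919896 -0.5513214  -0.64797423]
shift [0.0017 0.0004 0.0474]
tool-y world angle 79.94 j6 -0.9839702181557516
tool axes z [ 7.e-04  2.e-04 -1.e+00]
turn about tool z (deg): -0.057184427884806155 or 179.9428155721152
```

View pics/w9.png

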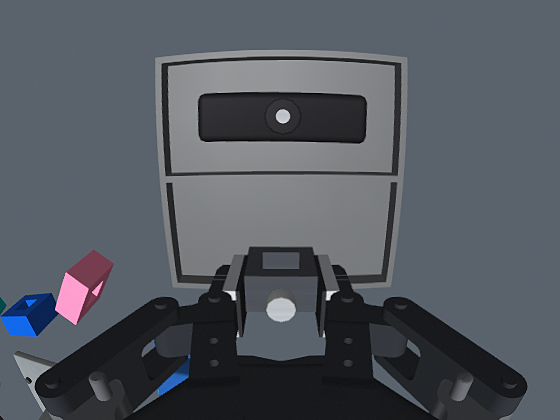

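```bash
python3 - <<'E'
from h import *
from plant import state,eyes
st=state(); p=wback(st,[(166,178),(398,175),(172,286),(157,58),(407,58)],.015); print(p)
c=np.array([.4763,.3121]); a=np.radians(-10); ax=np.array([np.cos(a),np.sin(a)]); ay=np.array([-ax[1],ax[0]])
for q in p: print(np.round([(q[:2]-c)@ax,(q[:2]-c)@ay],4))
print([(st['tool_pos'][:2]-c)@ax,(st['tool_pos'][:2]-c)@ay])
E
```

```text
[[0.46365828 0.2433874  0.015     ]
 [0.48660375 0.38353244 0.015     ]
 [0.53652292 0.22581998 0.015     ]
 [0.39049067 0.25302795 0.015     ]
 [0.41617773 0.39948678 0.015     ]]
[-0.0005 -0.0699]
[-0.0023  0.0721]
[ 0.0743 -0.0745]
[-0.0742 -0.0731]
[-0.0744  0.0756]
[np.float64(0.03828853426167582), np.float64(-0.0001900967936472725)]
```

apply_moves(commands=[{"linear":[0.0015,0,0.02],"delta_rot":[0,0,0],"fingers":255},{"linear":[0.0015,0,0.035],"delta_rot":[0,0,0],"fingers":255},{"linear":[0.0015,0,0.043],"delta_rot":[0,0,0],"fingers":255},{"linear":[0.0015,0,0.046],"delta_rot":[0,0,0],"fingers":255},{"linear":[0.0015,0,0.047],"delta_rot":[0,0,0],"fingers":255},{"linear":[0.0015,0,0.0475],"delta_rot":[0,0,0],"fingers":255},{"linear":[0.0015,0,0.0475],"delta_rot":[0,0,0],"fingers":255},{"linear":[0.0015,0,0.0475],"delta_rot":[0,0,0],"fingers":255}])

```text
time: 13.5
tool_pos: [0.512, 0.3058, 0.0128]
tool_rot: [0.0, 0.087, 0.996, 0.0]
contact_force: [0.4, -0.1, -0.8]
gripper_width: 0.365
```

apply_moves(commands=[{"linear":[0,0,0.0005],"delta_rot":[0,0,0],"fingers":255},{"linear":[0,0,0.001],"delta_rot":[0,0,0],"fingers":255},{"linear":[0,0,0.0015],"delta_rot":[0,0,0],"fingers":255},{"linear":[0,0,0.002],"delta_rot":[0,0,0],"fingers":255},{"linear":[0,0,0.002],"delta_rot":[0,0,0],"fingers":255},{"linear":[0,0,0.002],"delta_rot":[0,0,0],"fingers":255},{"linear":[0,0,0.002],"delta_rot":[0,0,0],"fingers":255},{"linear":[0,0,0.002],"delta_rot":[0,0,0],"fingers":255}])

```text
time: 14.3
tool_pos: [0.5121, 0.3058, 0.0124]
tool_rot: [0.0, 0.087, 0.996, -0.0]
contact_force: [-5.2, -3.2, 11.9]
gripper_width: 0.366
```

```bash
python3 - <<'E'
from h import *
from plant import state,eyes
st=state(); im=eyes.grab_frame('wrist'); cv2.imwrite('pics/w10.png',im[:,:,::-1]);im=eyes.grab_frame('side'); cv2.imwrite('pics/s10.png',cv2.resize(im[150:250,140:260,::-1],None,fx=5,fy=5,interpolation=cv2.INTER_CUBIC))
print(st['time'],st['tool_pos'],st['gripper_width'],st['contact_force'])
E
```

```text
14.3 [0.51207772 0.30577103 0.01239961] 0.3662185489109735 [-5.17945945 -3.1911251  11.90641595]
```

View pics/w10.png

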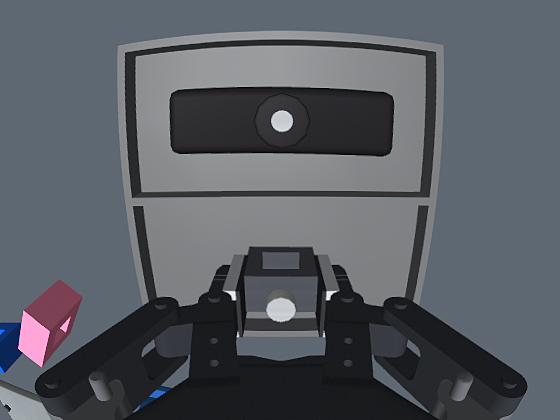

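View pics/s10.png

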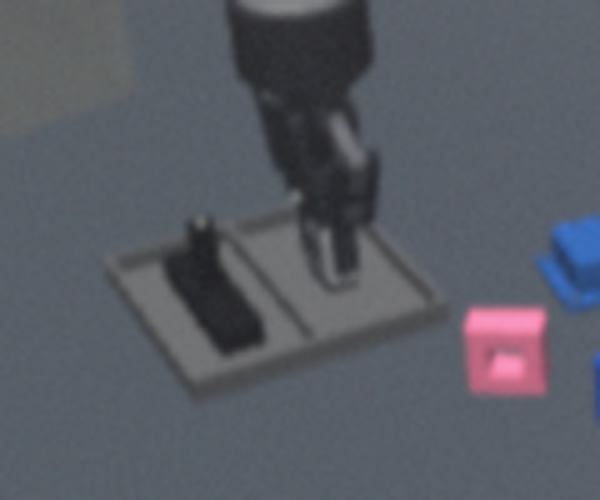

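apply_moves(commands=[{"linear":[0,0,-0.001],"delta_rot":[0,0,0],"fingers":255},{"linear":[0,0,-0.001],"delta_rot":[0,0,0],"fingers":255},{"linear":[0,0,-0.001],"delta_rot":[0,0,0],"fingers":110},{"linear":[0,0,-0.001],"delta_rot":[0,0,0],"fingers":110},{"linear":[0,0,-0.001],"delta_rot":[0,0,0],"fingers":110},{"linear":[0,0,-0.001],"delta_rot":[0,0,0],"fingers":110},{"linear":[0,0,-0.001],"delta_rot":[0,0,0],"fingers":110},{"linear":[0,0,-0.001],"delta_rot":[0,0,0],"fingers":110}])

```text
time: 15.2
tool_pos: [0.5116, 0.3055, 0.0111]
tool_rot: [-0.0, 0.087, 0.996, -0.0]
contact_force: [-0.3, 0.8, 1.4]
gripper_width: 0.571
```

```bash
python3 - <<'E'
from h import *
from plant import state,eyes
st=state(); im=eyes.grab_frame('wrist'); cv2.imwrite('pics/w11.png',im[:,:,::-1])
print(st['time'],st['tool_pos'],st['gripper_width'],st['contact_force'])
move(st,[.6475,.0189,.25],78.3)
E
```

```text
15.2 [0.51159864 0.30554674 0.01109746] 0.5713015477395754 [-0.28365812  0.83509307  1.42168295]
shift [-0.1836 -0.2587 -0.2389]
tool-y world angle 79.99 j6 -0.9824963388993503
tool axes z [-1.e-04 -1.e-04 -1.e+00]
turn about tool z (deg): 1.688586614440581 or -178.31141338555943
```

View pics/w11.png

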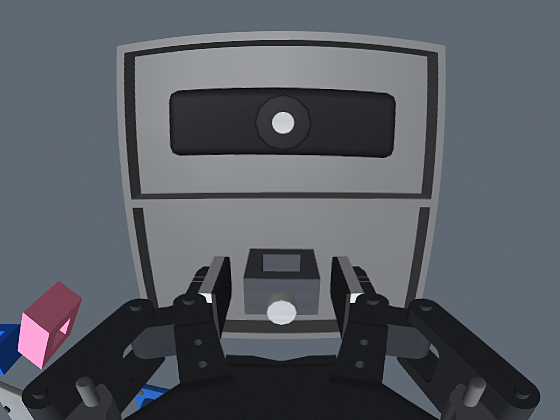

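apply_moves(commands=[{"linear":[0,0,-0.03],"delta_rot":[0,0,0],"fingers":110},{"linear":[0,0,-0.075],"delta_rot":[0,0,0],"fingers":0},{"linear":[0,0,-0.12],"delta_rot":[0,0,0],"fingers":0},{"linear":[0,0,-0.165],"delta_rot":[0,0,0],"fingers":0},{"linear":[-0.02,-0.03,-0.2],"delta_rot":[0,0,1],"fingers":0},{"linear":[-0.045,-0.065,-0.225],"delta_rot":[0,0,1.7],"fingers":0},{"linear":[-0.07,-0.1,-0.239],"delta_rot":[0,0,1.7],"fingers":0},{"linear":[-0.1,-0.14,-0.239],"delta_rot":[0,0,1.7],"fingers":0}])

```text
time: 16.05
tool_pos: [0.5876, 0.1496, 0.2544]
tool_rot: [0.003, 0.101, 0.995, 0.001]
contact_force: [0.5, -0.1, -0.3]
gripper_width: 1.0
```

apply_moves(commands=[{"linear":[-0.028,-0.04,0],"delta_rot":[0,0,0],"fingers":0},{"linear":[-0.056,-0.08,0],"delta_rot":[0,0,0],"fingers":0},{"linear":[-0.08,-0.115,0],"delta_rot":[0,0,0],"fingers":0},{"linear":[-0.0836,-0.1187,0],"delta_rot":[0,0,0],"fingers":0},{"linear":[-0.0836,-0.1187,0],"delta_rot":[0,0,0],"fingers":0},{"linear":[-0.0836,-0.1187,0],"delta_rot":[0,0,0],"fingers":0},{"linear":[-0.0836,-0.1187,0],"delta_rot":[0,0,0],"fingers":0},{"linear":[-0.0836,-0.1187,0],"delta_rot":[0,0,0],"fingers":0}])

```text
time: 16.85
tool_pos: [0.6432, 0.0185, 0.2504]
tool_rot: [0.0, 0.101, 0.995, 0.0]
contact_force: [-0.8, -0.6, -1.0]
gripper_width: 0.999
```

```bash
python3 - <<'E'
from h import *
from plant import state,eyes
st=state(); im=eyes.grab_frame('wrist'); cv2.imwrite('pics/w12.png',im[:,:,::-1])
cv2.imwrite('pics/w12c.png',cv2.resize(im[120:320,180:380,::-1],None,fx=3,fy=3,interpolation=cv2.INTER_CUBIC))
print(st['time'],st['tool_pos'],st['gripper_width'],st['contact_force'])
move(st,[.6475,.0189,.25],78.3)
im2=eyes.grab_frame('scene'); cv2.imwrite('pics/s12.png',cv2.resize(im2[240:380,350:500,::-1],None,fx=4,fy=4,interpolation=cv2.INTER_CUBIC))
E
```

```text
16.85 [0.64316833 0.01853908 0.25037348] 0.9993586625837877 [-0.80042091 -0.55374358 -1.02069309]
shift [-0.0042  0.0012  0.0004]
tool-y world angle 78.4 j6 -1.4551846004207527
tool axes z [ 1.e-04  1.e-04 -1.e+00]
turn about tool z (deg): 0.10221003960852215 or -179.8977899603915
```

View pics/w12c.png

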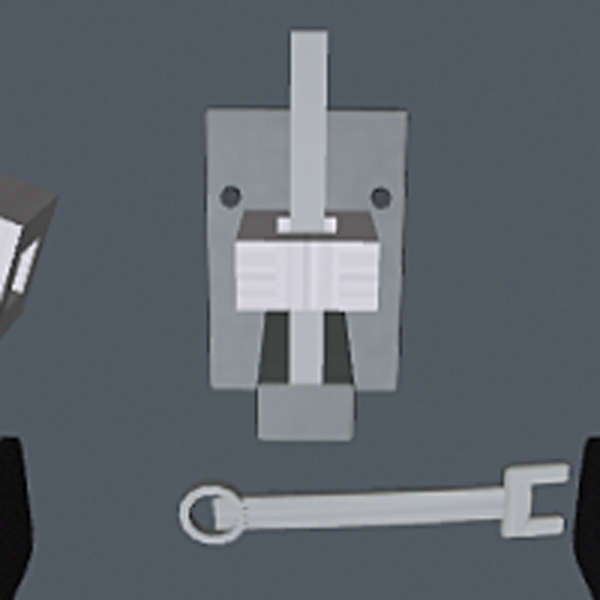

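View pics/s12.png

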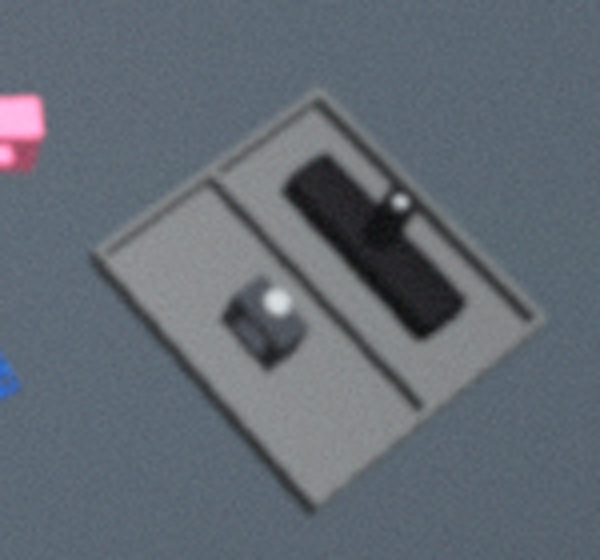

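```bash
python3 - <<'E'
from h import *
from plant import state,eyes
np.set_printoptions(precision=4,suppress=True)
st=state(); print(st['tool_pos'],st['joint_vel']); W=lambda l,z: wback(st,px(l,(180,120),3),z)
ang=lambda v: np.degrees(np.arctan2(v[1],v[0]))
s=W([(236,240),(380,243),(235,310),(380,312)],.131); print('spacer',s,s.mean(0),np.linalg.norm(s[1]-s[0]),np.linalg.norm(s[2]-s[0]),ang(s[1]-s[0]),ang(s[3]-s[2]))
b=W([(290,30),(328,30)],.120); print('bar end',b)
q=W([(258,383),(354,383)],.120); print('post',q)
d=q.mean(0)-b.mean(0); print('bar len',np.linalg.norm(d),ang(d))
move(st,[*s.mean(0)[:2],.103],78.2)
E
```

```text
[0.6433 0.0182 0.2504] [-0.0058  0.0023 -0.0017 -0.0023 -0.0006  0.0006]
spacer [[ 0.6338  0.0016  0.131 ]
 [ 0.6427  0.0406  0.131 ]
 [ 0.6537 -0.0031  0.131 ]
 [ 0.6626  0.0369  0.131 ]] [0.6482 0.019  0.131 ] 0.0399314736702395 0.020447604158613557 77.12400575431175 77.50497052952689
bar end [[0.5807 0.0279 0.12  ]
 [0.5828 0.0382 0.12  ]]
post [[ 0.6813 -0.0031  0.12  ]
 [ 0.6871  0.0254  0.12  ]]
bar len 0.10471866495580479 -12.045257300405318
shift [-0.0046  0.0018  0.1474]
tool-y world angle 78.37 j6 -1.4552032546294347
tool axes z [ 0.0002  0.     -1.    ]
turn about tool z (deg): 0.17285061921863587 or -179.82714938078135
```

apply_moves(commands=[{"linear":[-0.0046,0.0018,0.04],"delta_rot":[0,0,0.9],"fingers":0},{"linear":[-0.0046,0.0018,0.085],"delta_rot":[0,0,0.9],"fingers":0},{"linear":[-0.0046,0.0018,0.125],"delta_rot":[0,0,0.9],"fingers":0},{"linear":[-0.0046,0.0018,0.143],"delta_rot":[0,0,0.9],"fingers":0},{"linear":[-0.0046,0.0018,0.147],"delta_rot":[0,0,0.9],"fingers":0},{"linear":[-0.0046,0.0018,0.147],"delta_rot":[0,0,0.9],"fingers":50},{"linear":[-0.0046,0.0018,0.147],"delta_rot":[0,0,0.9],"fingers":80},{"linear":[-0.0046,0.0018,0.147],"delta_rot":[0,0,0.9],"fingers":100}])

```text
time: 17.75
tool_pos: [0.6502, 0.0178, 0.1063]
tool_rot: [0.002, 0.11, 0.994, 0.0]
contact_force: [0.4, -0.7, -0.6]
gripper_width: 0.608
```

```bash
python3 - <<'E'
from h import *
from plant import state,eyes
st=state(); im=eyes.grab_frame('wrist'); cv2.imwrite('pics/w13.png',im[:,:,::-1])
cv2.imwrite('pics/w13c.png',cv2.resize(im[200:360,200:370,::-1],None,fx=3.5,fy=3.5,interpolation=cv2.INTER_CUBIC))
print(st['time'],st['tool_pos'],st['gripper_width'],st['contact_force'])
E
```

```text
17.75 [0.65019085 0.01781334 0.10625421] 0.6076026315565579 [ 0.37385277 -0.71025017 -0.61055391]
```

View pics/w13c.png

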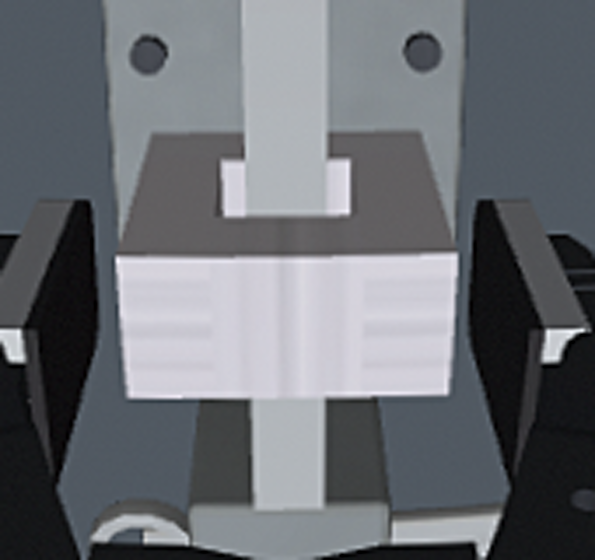

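Centred (block 117–457, pads at 97 and 470, crop px). Close and lift 4 mm.

apply_moves(commands=[{"linear":[0,0,0],"delta_rot":[0,0,0],"fingers":255},{"linear":[0,0,0],"delta_rot":[0,0,0],"fingers":255},{"linear":[0,0,0],"delta_rot":[0,0,0],"fingers":255},{"linear":[0,0,0],"delta_rot":[0,0,0],"fingers":255},{"linear":[0,0,0],"delta_rot":[0,0,0],"fingers":255},{"linear":[0,0,-0.002],"delta_rot":[0,0,0],"fingers":255},{"linear":[0,0,-0.004],"delta_rot":[0,0,0],"fingers":255},{"linear":[0,0,-0.004],"delta_rot":[0,0,0],"fingers":255}])

```text
time: 18.6
tool_pos: [0.6481, 0.018, 0.1069]
tool_rot: [-0.0, 0.11, 0.994, -0.0]
contact_force: [-0.5, -0.8, -1.0]
gripper_width: 0.456
```

```bash
python3 - <<'E'
from h import *
from plant import state,eyes
st=state(); im=eyes.grab_frame('wrist')
cv2.imwrite('pics/w14c.png',cv2.resize(im[200:360,200:370,::-1],None,fx=3.5,fy=3.5,interpolation=cv2.INTER_CUBIC))
print(st['time'],st['tool_pos'],st['gripper_width'],st['contact_force'])
a=np.radians(-12); sl=np.array([-np.cos(a),-np.sin(a),0])
move(st,st['tool_pos']+.1*sl,77.9)
E
```

```text
18.6 [0.64807609 0.01796231 0.10687897] 0.45642134492315095 [-0.54763545 -0.83416838 -1.04056226]
shift [ 0.1    -0.0011  0.0001]
tool-y world angle 77.39 j6 -1.437649404780586
tool axes z [-7.e-04  0.e+00 -1.e+00]
turn about tool z (deg): -0.5121900678363716 or 179.48780993216363
```

View pics/w14c.png

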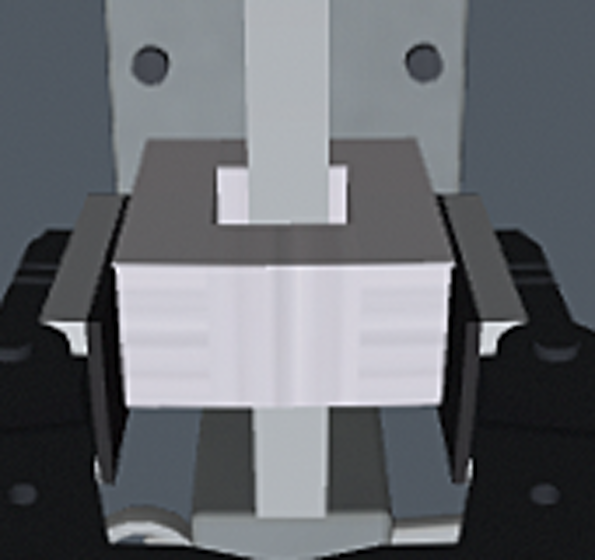

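apply_moves(commands=[{"linear":[0.007,0,0],"delta_rot":[0,0,0],"fingers":255},{"linear":[0.018,0,0],"delta_rot":[0,0,0],"fingers":255},{"linear":[0.03,0,0],"delta_rot":[0,0,0],"fingers":255},{"linear":[0.042,0,0],"delta_rot":[0,0,0],"fingers":255},{"linear":[0.054,0,0],"delta_rot":[0,0,0],"fingers":255},{"linear":[0.066,0,0],"delta_rot":[0,0,0],"fingers":255},{"linear":[0.078,0,0],"delta_rot":[0,0,0],"fingers":255},{"linear":[0.09,0,0],"delta_rot":[0,0,0],"fingers":255}])

```text
time: 19.45
tool_pos: [0.5595, 0.0379, 0.1073]
tool_rot: [0.0, 0.11, 0.994, 0.0]
contact_force: [-0.6, -0.5, -0.3]
gripper_width: 0.456
```

```bash
python3 - <<'E'
from h import *
from plant import state,eyes
st=state(); im=eyes.grab_frame('wrist'); cv2.imwrite('pics/w15.png',im[:,:,::-1])
print(st['time'],st['tool_pos'],st['gripper_width'],st['contact_force'])
move(st,[.467,-.233,.13],0.5)
E
```

```text
19.45 [0.55952742 0.0378588  0.1072868 ] 0.45568796275272655 [-0.60027434 -0.54685541 -0.30155231]
shift [ 0.0312 -0.2845 -0.0227]
tool-y world angle 77.39 j6 -1.4159006154818938
tool axes z [ 1.e-04 -0.e+00 -1.e+00]
turn about tool z (deg): 76.89262589112492 or -103.10737410887508
```

View pics/w15.png

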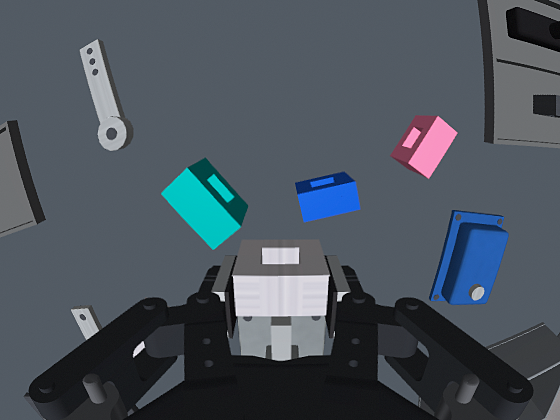

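apply_moves(commands=[{"linear":[0.02,0,-0.004],"delta_rot":[0,0,0],"fingers":255},{"linear":[0.04,-0.01,-0.03],"delta_rot":[0,0,5],"fingers":255},{"linear":[0.05,-0.04,-0.05],"delta_rot":[0,0,13],"fingers":255},{"linear":[0.05,-0.08,-0.05],"delta_rot":[0,0,21],"fingers":255},{"linear":[0.045,-0.12,-0.05],"delta_rot":[0,0,29],"fingers":255},{"linear":[0.04,-0.16,-0.05],"delta_rot":[0,0,37],"fingers":255},{"linear":[0.035,-0.2,-0.05],"delta_rot":[0,0,45],"fingers":255},{"linear":[0.031,-0.24,-0.05],"delta_rot":[0,0,53],"fingers":255}])

```text
time: 20.3
tool_pos: [0.4776, -0.1914, 0.1576]
tool_rot: [0.001, 0.544, 0.839, 0.0]
contact_force: [0.2, -0.5, -0.1]
gripper_width: 0.458
```

```bash
python3 - <<'E'
from h import *
from plant import state,eyes
st=state(); print(st['time'],st['tool_pos'],st['gripper_width'],st['contact_force'])
move(st,[.467,-.233,.10],0.5)
E
```

```text
20.3 [ 0.47756293 -0.19143766  0.15756873] 0.45791393163702054 [ 0.17193463 -0.4938661  -0.11407842]
shift [-0.0336 -0.0266  0.0576]
tool-y world angle 24.06 j6 -0.9459012350844525
tool axes z [ 1.e-03 -5.e-04 -1.e+00]
turn about tool z (deg): 23.557187781823345 or -156.44281221817664
```

apply_moves(commands=[{"linear":[-0.0336,-0.0266,0],"delta_rot":[0,0,8],"fingers":255},{"linear":[-0.0336,-0.0266,0],"delta_rot":[0,0,16],"fingers":255},{"linear":[-0.0336,-0.0266,0.02],"delta_rot":[0,0,23.5],"fingers":255},{"linear":[-0.0336,-0.0266,0.04],"delta_rot":[0,0,23.5],"fingers":255},{"linear":[-0.0336,-0.0266,0.0576],"delta_rot":[0,0,23.5],"fingers":255},{"linear":[-0.0336,-0.0266,0.0576],"delta_rot":[0,0,23.5],"fingers":255},{"linear":[-0.0336,-0.0266,0.0576],"delta_rot":[0,0,23.5],"fingers":255},{"linear":[-0.0336,-0.0266,0.0576],"delta_rot":[0,0,23.5],"fingers":255}])

```text
time: 21.1
tool_pos: [0.4683, -0.2319, 0.1011]
tool_rot: [0.001, 0.702, 0.713, 0.0]
contact_force: [0.0, 0.1, -0.4]
gripper_width: 0.455
```

```bash
python3 - <<'E'
from h import *
from plant import state,eyes
st=state(); im=eyes.grab_frame('wrist'); cv2.imwrite('pics/w16.png',im[:,:,::-1]); print(st['time'],st['tool_pos'],st['gripper_width'],st['contact_force'])
move(st,[.467,-.233,.02],0.5)
E
```

```text
21.1 [ 0.468347   -0.23190305  0.10107292] 0.4554647841686665 [ 0.02740521  0.10463291 -0.40356251]
shift [-0.001  -0.0015  0.0811]
tool-y world angle 0.89 j6 -0.6178047800360554
tool axes z [ 0.0019 -0.0013 -1.    ]
turn about tool z (deg): 0.39380903509292864 or -179.60619096490706
```

View pics/w16.png

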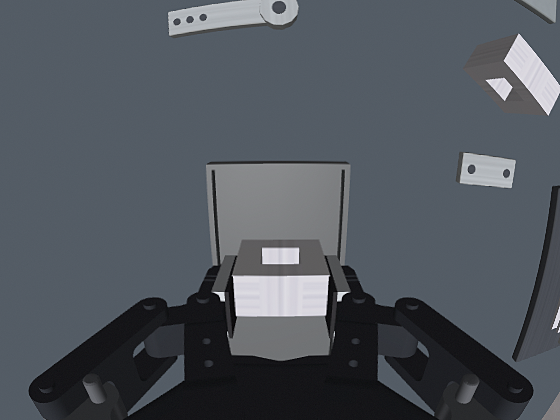

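```bash
python3 - <<'E'
from h import *
from plant import state,eyes
im=cv2.imread('pics/w16.png'); cv2.imwrite('pics/w16c.png',cv2.resize(im[150:360,190:370],None,fx=3.5,fy=2.8,interpolation=cv2.INTER_CUBIC) if 0 else cv2.resize(im[150:350,190:370],None,fx=3,fy=3,interpolation=cv2.INTER_CUBIC))
st=state(); print(wback(st,[(206.5,164.5),(350,163.5)],.015))
E
```

```text
[[ 0.41514053 -0.19211851  0.015     ]
 [ 0.51808764 -0.1899225   0.015     ]]
```

View pics/w16c.png

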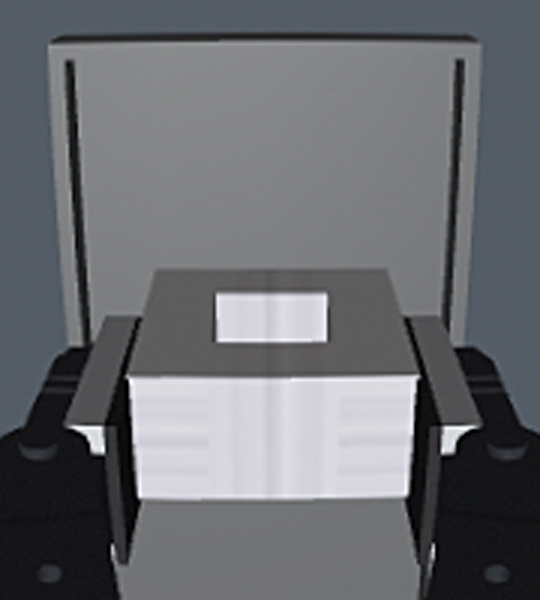

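apply_moves(commands=[{"linear":[-0.003,-0.001,0.03],"delta_rot":[0,0,0],"fingers":255},{"linear":[-0.003,-0.001,0.055],"delta_rot":[0,0,0],"fingers":255},{"linear":[-0.003,-0.001,0.07],"delta_rot":[0,0,0],"fingers":255},{"linear":[-0.003,-0.001,0.077],"delta_rot":[0,0,0],"fingers":255},{"linear":[-0.003,-0.001,0.08],"delta_rot":[0,0,0],"fingers":255},{"linear":[-0.003,-0.001,0.081],"delta_rot":[0,0,0],"fingers":255},{"linear":[-0.003,-0.001,0.0815],"delta_rot":[0,0,0],"fingers":255},{"linear":[-0.003,-0.001,0.0815],"delta_rot":[0,0,0],"fingers":255}])

```text
time: 21.95
tool_pos: [0.4673, -0.2349, 0.0191]
tool_rot: [0.001, 0.702, 0.713, 0.0]
contact_force: [0.6, 0.3, -1.1]
gripper_width: 0.454
```

apply_moves(commands=[{"linear":[0,0,0.0005],"delta_rot":[0,0,0],"fingers":255},{"linear":[0,0,0.001],"delta_rot":[0,0,0],"fingers":255},{"linear":[0,0,0.0015],"delta_rot":[0,0,0],"fingers":255},{"linear":[0,0,0.002],"delta_rot":[0,0,0],"fingers":255},{"linear":[0,0,0.002],"delta_rot":[0,0,0],"fingers":255},{"linear":[0,0,0.002],"delta_rot":[0,0,0],"fingers":255},{"linear":[0,0,0.002],"delta_rot":[0,0,0],"fingers":255},{"linear":[0,0,0.002],"delta_rot":[0,0,0],"fingers":255}])

```text
time: 22.75
tool_pos: [0.4668, -0.2346, 0.0172]
tool_rot: [-0.0, 0.702, 0.713, -0.0]
contact_force: [-3.1, 1.4, 6.9]
gripper_width: 0.457
```

```bash
python3 - <<'E'
from h import *
from plant import state,eyes
st=state(); im=eyes.grab_frame('wrist'); cv2.imwrite('pics/w17.png',im[:,:,::-1]); print(st['time'],st['tool_pos'],st['gripper_width'],st['contact_force'])
E
```

```text
22.75 [ 0.46684977 -0.23460939  0.01722585] 0.45745519174028254 [-3.12020227  1.44468394  6.92890237]
```

View pics/w17.png

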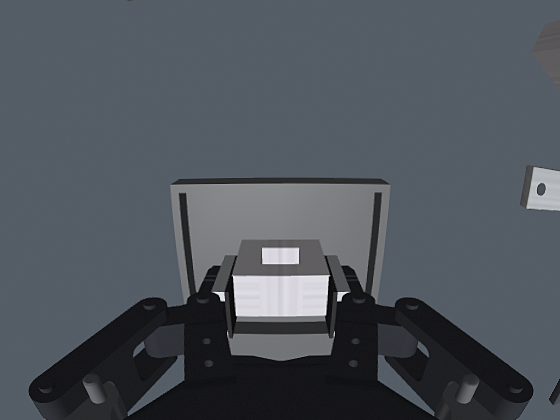

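apply_moves(commands=[{"linear":[0,0,-0.0006],"delta_rot":[0,0,0],"fingers":255},{"linear":[0,0,-0.0006],"delta_rot":[0,0,0],"fingers":255},{"linear":[0,0,-0.0006],"delta_rot":[0,0,0],"fingers":85},{"linear":[0,0,-0.0006],"delta_rot":[0,0,0],"fingers":85},{"linear":[0,0,-0.0006],"delta_rot":[0,0,0],"fingers":85},{"linear":[0,0,-0.0006],"delta_rot":[0,0,0],"fingers":85},{"linear":[0,0,-0.0006],"delta_rot":[0,0,0],"fingers":85},{"linear":[0,0,-0.0006],"delta_rot":[0,0,0],"fingers":85}])

```text
time: 23.6
tool_pos: [0.4666, -0.2344, 0.0166]
tool_rot: [-0.0, 0.702, 0.713, -0.0]
contact_force: [0.0, -0.0, -0.0]
gripper_width: 0.664
```

```bash
python3 - <<'E'
from h import *
from plant import state,eyes
st=state(); im=eyes.grab_frame('wrist'); cv2.imwrite('pics/w18.png',im[:,:,::-1]); print(st['time'],st['tool_pos'],st['gripper_width'],st['contact_force'])
move(st,[.43,-.08,.16],96.5)
E
```

```text
23.6 [ 0.4665555  -0.2344205   0.01662709] 0.6641087743386712 [ 0.03760702 -0.03323472 -0.04686379]
shift [ 0.155  -0.0342 -0.1434]
tool-y world angle 0.89 j6 -0.6237027510412476
tool axes z [-1.e-04  1.e-04 -1.e+00]
turn about tool z (deg): 84.38863809869326 or -95.61136190130674
```

View pics/w18.png

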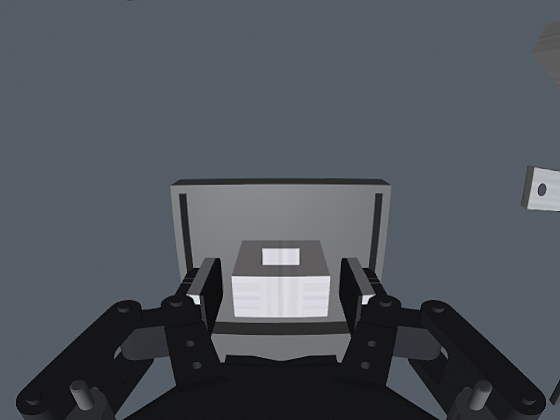

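apply_moves(commands=[{"linear":[0,0,-0.03],"delta_rot":[0,0,0],"fingers":85},{"linear":[0,0,-0.075],"delta_rot":[0,0,0],"fingers":40},{"linear":[0.02,-0.005,-0.115],"delta_rot":[0,0,8],"fingers":0},{"linear":[0.05,-0.01,-0.145],"delta_rot":[0,0,16],"fingers":0},{"linear":[0.09,-0.02,-0.165],"delta_rot":[0,0,24],"fingers":0},{"linear":[0.13,-0.03,-0.165],"delta_rot":[0,0,32],"fingers":0},{"linear":[0.155,-0.034,-0.165],"delta_rot":[0,0,40],"fingers":0},{"linear":[0.155,-0.034,-0.165],"delta_rot":[0,0,48],"fingers":0}])

```text
time: 24.45
tool_pos: [0.4297, -0.0775, 0.1819]
tool_rot: [-0.0, 0.931, 0.365, 0.001]
contact_force: [0.6, -0.0, -0.2]
gripper_width: 1.0
```

apply_moves(commands=[{"linear":[0,0,0],"delta_rot":[0,0,8],"fingers":0},{"linear":[0,0,0],"delta_rot":[0,0,16],"fingers":0},{"linear":[0,0,0],"delta_rot":[0,0,24],"fingers":0},{"linear":[0,0,0],"delta_rot":[0,0,32],"fingers":0},{"linear":[0,0,0],"delta_rot":[0,0,36.4],"fingers":0},{"linear":[0,0,0],"delta_rot":[0,0,36.4],"fingers":0},{"linear":[0,0,0],"delta_rot":[0,0,36.4],"fingers":0},{"linear":[0,0,0],"delta_rot":[0,0,36.4],"fingers":0}])

```text
time: 25.25
tool_pos: [0.4302, -0.08, 0.1817]
tool_rot: [0.0, 0.998, 0.057, 0.0]
contact_force: [-0.0, 0.5, -0.6]
gripper_width: 1.001
```

```bash
python3 - <<'E'
from h import *
from plant import state,eyes
st=state(); im=eyes.grab_frame('wrist'); cv2.imwrite('pics/w19.png',im[:,:,::-1]); print(st['time'],st['tool_pos'],st['gripper_width'],st['contact_force'])
im2=eyes.grab_frame('scene'); cv2.imwrite('pics/s19.png',cv2.resize(im2[90:190,160:280,::-1],None,fx=5,fy=5,interpolation=cv2.INTER_CUBIC))
move(st,[.43,-.08,.16],96.5)
E
```

```text
25.25 [ 0.43018842 -0.07998524  0.18173594] 1.0008752040660112 [-0.0162084   0.48778602 -0.59347799]
shift [-0.0002 -0.      0.0217]
tool-y world angle -83.45 j6 1.1022210234424092
tool axes z [ 1.e-04  0.e+00 -1.e+00]
turn about tool z (deg): 0.05043641786721764 or -179.94956358213278
```

View pics/w19.png

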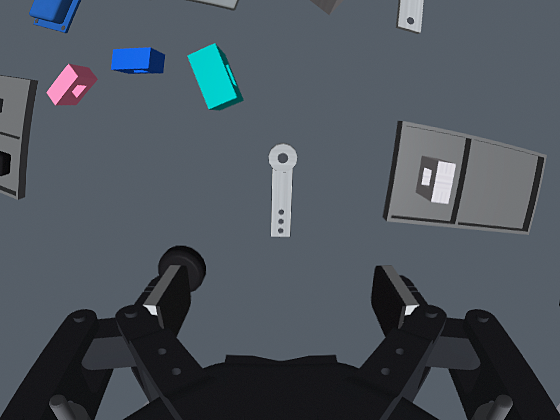

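View pics/s19.png

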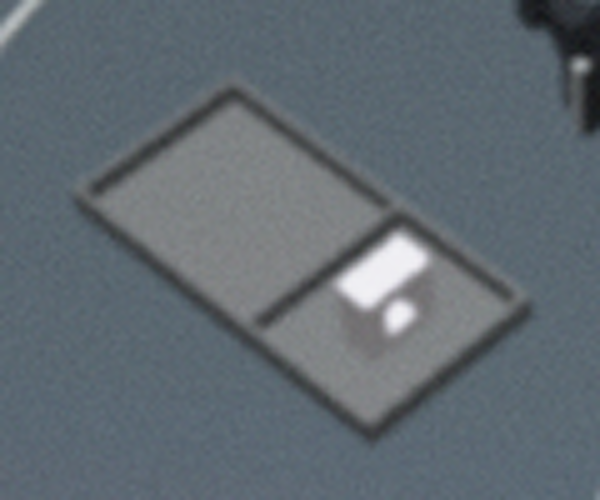

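```bash
python3 - <<'E'
from h import *
from plant import state,eyes
im=cv2.imread('pics/w19.png'); cv2.imwrite('pics/w19c.png',cv2.resize(im[135:245,235:335],None,fx=5,fy=5,interpolation=cv2.INTER_CUBIC))
st=state(); b=wback(st,[(283,158)],.014)[0]; e=wback(st,[(271,236.5),(291,235.8)],.010); print(b,e)
E
```

```text
[ 0.46498259 -0.07877161  0.014     ] [[ 0.38273339 -0.07588722  0.01      ]
 [ 0.38583503 -0.09630003  0.01      ]]
```

View pics/w19c.png

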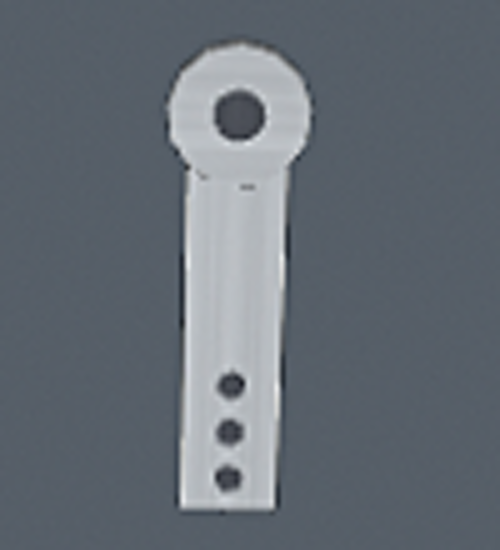

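```bash
python3 - <<'E'
from h import *
from plant import state,eyes
st=state(); b=wback(st,[(282.7,157.9)],.014)[0]; e=wback(st,[(280.5,236.5)],.010)[0]; d=(b-e)[:2]; L=np.linalg.norm(d); d/=L; c=b[:2]-.034*d; print(b,e,L,np.degrees(np.arctan2(d[1],d[0])),c)
l=wback(st,px([(187,190),(182,500)],(235,135),5),.01);r=wback(st,px([(284,190),(275,500)],(235,135),5),.01)
for q in (l,r): v=q[0]-q[1]; print(np.degrees(np.arctan2(v[1],v[0])))
print(np.linalg.norm(l-r,axis=1))
move(st,[*c,.0025],np.degrees(np.arctan2(d[1],d[0]))+90)
E
```

```text
[ 0.46504596 -0.07847576  0.014     ] [ 0.38385051 -0.08562739  0.01      ] 0.0815097985294588 5.033578034520224 [ 0.43117708 -0.08145891]
5.190060359637536
5.3774570514604765
[0.01894502 0.01915566]
shift [0.0008 0.0016 0.1792]
tool-y world angle -83.48 j6 1.1026648752989612
tool axes z [-0. -0. -1.]
turn about tool z (deg): 1.4913572473644763 or -178.50864275263552
```

apply_moves(commands=[{"linear":[0.001,0.0016,0.045],"delta_rot":[0,0,1.3],"fingers":90},{"linear":[0.001,0.0016,0.09],"delta_rot":[0,0,1.3],"fingers":90},{"linear":[0.001,0.0016,0.13],"delta_rot":[0,0,1.3],"fingers":90},{"linear":[0.001,0.0016,0.155],"delta_rot":[0,0,1.3],"fingers":90},{"linear":[0.001,0.0016,0.168],"delta_rot":[0,0,1.3],"fingers":90},{"linear":[0.001,0.0016,0.175],"delta_rot":[0,0,1.3],"fingers":90},{"linear":[0.001,0.0016,0.1785],"delta_rot":[0,0,1.3],"fingers":90},{"linear":[0.001,0.0016,0.1785],"delta_rot":[0,0,1.3],"fingers":90}])

```text
time: 26.15
tool_pos: [0.4323, -0.0818, 0.0042]
tool_rot: [0.0, 0.999, 0.045, 0.001]
contact_force: [-0.6, 0.1, 1.0]
gripper_width: 0.646
```

```bash
python3 - <<'E'
from h import *
from plant import state,eyes
st=state(); im=eyes.grab_frame('wrist'); cv2.imwrite('pics/w20.png',im[:,:,::-1]); print(st['time'],st['tool_pos'],st['gripper_width'],st['contact_force'])
move(st,[.4312,-.0815,.002],95.2)
E
```

```text
26.15 [ 0.43229627 -0.08181273  0.00415938] 0.6461636255625134 [-0.56842658  0.10973569  0.95389069]
shift [-0.0011 -0.0004  0.0022]
tool-y world angle -84.81 j6 1.1236569727885914
tool axes z [ 1.6e-03 -6.0e-04 -1.0e+00]
turn about tool z (deg): -0.0052357233716975315 or 179.9947642766283
```

View pics/w20.png

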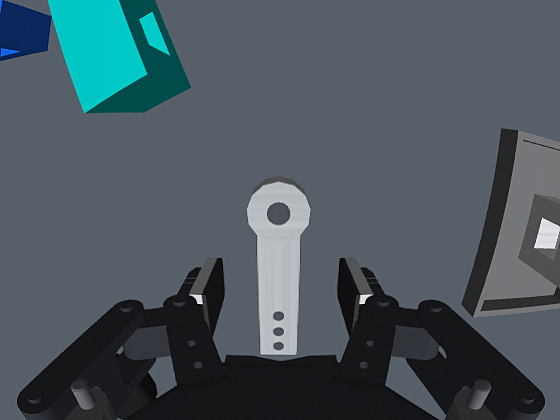

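apply_moves(commands=[{"linear":[0,0,0],"delta_rot":[0,0,0],"fingers":255},{"linear":[0,0,0],"delta_rot":[0,0,0],"fingers":255},{"linear":[0,0,0],"delta_rot":[0,0,0],"fingers":255},{"linear":[0,0,0],"delta_rot":[0,0,0],"fingers":255},{"linear":[0,0,0],"delta_rot":[0,0,0],"fingers":255},{"linear":[0,0,0],"delta_rot":[0,0,0],"fingers":255},{"linear":[0,0,0],"delta_rot":[0,0,0],"fingers":255},{"linear":[0,0,0],"delta_rot":[0,0,0],"fingers":255}])

```text
time: 27.0
tool_pos: [0.4321, -0.0817, 0.0043]
tool_rot: [0.0, 0.999, 0.045, 0.001]
contact_force: [-1.4, -0.1, 6.1]
gripper_width: 0.203
```

```bash
python3 - <<'E'
from h import *
from plant import state,eyes
st=state(); im=eyes.grab_frame('wrist'); cv2.imwrite('pics/w21.png',im[:,:,::-1]); print(st['time'],st['tool_pos'],st['gripper_width'],st['contact_force'])
E
```

```text
27.0 [ 0.43214962 -0.08171085  0.00429968] 0.20278615263360764 [-1.39445871 -0.08759171  6.12070642]
```

View pics/w21.png

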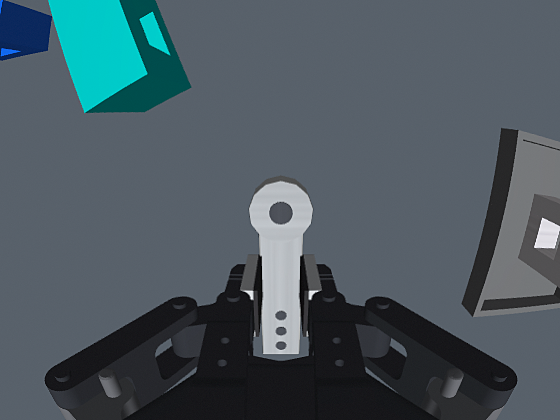

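```bash
python3 - <<'E'
from h import *
from plant import state,eyes
st=state(); move(st,[.468,-.335,.1],0.7)
E
```

```text
shift [ 0.0129  0.2555 -0.0955]
tool-y world angle -84.81 j6 1.1237369500742327
tool axes z [ 1.3e-03 -5.0e-04 -1.0e+00]
turn about tool z (deg): -85.50647069407577 or 94.49352930592423
```

apply_moves(commands=[{"linear":[0,0,-0.01],"delta_rot":[0,0,0],"fingers":255},{"linear":[0,0,-0.035],"delta_rot":[0,0,0],"fingers":255},{"linear":[0,0,-0.07],"delta_rot":[0,0,0],"fingers":255},{"linear":[0.003,0.02,-0.1],"delta_rot":[0,0,-8],"fingers":255},{"linear":[0.005,0.055,-0.115],"delta_rot":[0,0,-16],"fingers":255},{"linear":[0.007,0.09,-0.115],"delta_rot":[0,0,-24],"fingers":255},{"linear":[0.009,0.13,-0.115],"delta_rot":[0,0,-32],"fingers":255},{"linear":[0.011,0.17,-0.115],"delta_rot":[0,0,-40],"fingers":255}])

```text
time: 27.85
tool_pos: [0.4577, -0.2512, 0.1188]
tool_rot: [0.0, 0.922, 0.387, 0.0]
contact_force: [0.2, 0.8, -0.5]
gripper_width: 0.203
```

```bash
python3 - <<'E'
from h import *
from plant import state,eyes
st=state(); print(st['time'],st['tool_pos'],st['gripper_width'],st['contact_force']); move(st,[.468,-.335,.1],0.7)
E
```

```text
27.85 [ 0.45770694 -0.25117204  0.11884389] 0.20287413687784941 [ 0.18633515  0.75111894 -0.51120308]
shift [-0.0526  0.0661  0.0189]
tool-y world angle -44.47 j6 0.13157146696426492
tool axes z [ 7.e-04 -4.e-04 -1.e+00]
turn about tool z (deg): -45.1701061076825 or 134.8298938923175
```

apply_moves(commands=[{"linear":[-0.02,0.025,0],"delta_rot":[0,0,-8],"fingers":255},{"linear":[-0.04,0.05,0],"delta_rot":[0,0,-16],"fingers":255},{"linear":[-0.0526,0.066,0],"delta_rot":[0,0,-24],"fingers":255},{"linear":[-0.0526,0.066,0],"delta_rot":[0,0,-32],"fingers":255},{"linear":[-0.0526,0.066,0],"delta_rot":[0,0,-40],"fingers":255},{"linear":[-0.0526,0.066,0],"delta_rot":[0,0,-45.2],"fingers":255},{"linear":[-0.0526,0.066,0],"delta_rot":[0,0,-45.2],"fingers":255},{"linear":[-0.0526,0.066,0],"delta_rot":[0,0,-45.2],"fingers":255}])

```text
time: 28.65
tool_pos: [0.4673, -0.3335, 0.1183]
tool_rot: [-0.0, 0.705, 0.709, -0.0]
contact_force: [0.7, 0.4, -0.8]
gripper_width: 0.21
```

```bash
python3 - <<'E'
from h import *
from plant import state,eyes
st=state(); im=eyes.grab_frame('wrist'); cv2.imwrite('pics/w22.png',im[:,:,::-1]); print(st['time'],st['tool_pos'],st['gripper_width'],st['contact_force']); move(st,[.468,-.335,.1],0.7)
E
```

```text
28.65 [ 0.4673415  -0.33349259  0.11832812] 0.20963422681366384 [ 0.65435137  0.41339578 -0.77698069]
shift [-0.0015  0.0007  0.0183]
tool-y world angle 0.28 j6 -0.7542417798859574
tool axes z [-1.e-04  0.e+00 -1.e+00]
turn about tool z (deg): -0.4206411983232954 or 179.5793588016767
```

View pics/w22.png

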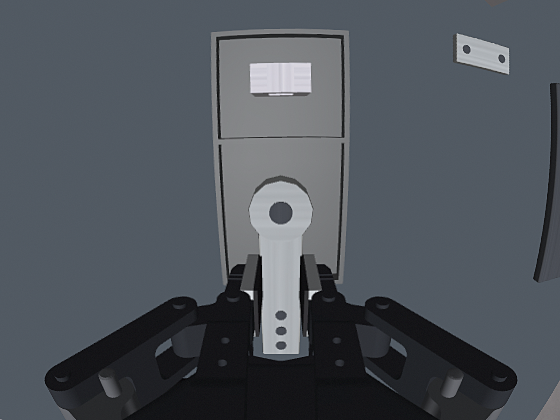

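```bash
python3 - <<'E'
from h import *
from plant import state,eyes
im=cv2.imread('pics/w22.png'); cv2.imwrite('pics/w22c.png',cv2.resize(im[20:300,200:360],None,fx=2.1,fy=2.1,interpolation=cv2.INTER_CUBIC))
st=state(); p=wback(st,[(211,33),(349,31),(217,139),(347,138),(224.5,284),(342,283)],.015); print(p)
E
```

```text
[[ 0.41459863 -0.19296349  0.015     ]
 [ 0.51859023 -0.1908466   0.015     ]
 [ 0.41918229 -0.27585676  0.015     ]
 [ 0.51790188 -0.27453071  0.015     ]
 [ 0.41943344 -0.39879786  0.015     ]
 [ 0.52136806 -0.39746089  0.015     ]]
```

View pics/w22c.png

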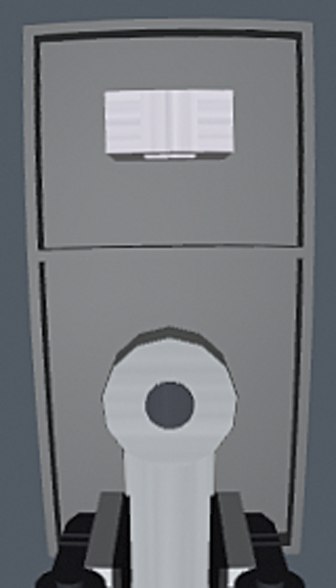

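apply_moves(commands=[{"linear":[-0.0025,0.0016,0.03],"delta_rot":[0,0,-0.7],"fingers":255},{"linear":[-0.0025,0.0016,0.06],"delta_rot":[0,0,-0.7],"fingers":255},{"linear":[-0.0025,0.0016,0.085],"delta_rot":[0,0,-0.7],"fingers":255},{"linear":[-0.0025,0.0016,0.1],"delta_rot":[0,0,-0.7],"fingers":255},{"linear":[-0.0025,0.0016,0.106],"delta_rot":[0,0,-0.7],"fingers":255},{"linear":[-0.0025,0.0016,0.108],"delta_rot":[0,0,-0.7],"fingers":255},{"linear":[-0.0025,0.0016,0.109],"delta_rot":[0,0,-0.7],"fingers":255},{"linear":[-0.0025,0.0016,0.109],"delta_rot":[0,0,-0.7],"fingers":255}])

```text
time: 29.5
tool_pos: [0.4699, -0.3368, 0.0106]
tool_rot: [0.001, 0.7, 0.714, 0.0]
contact_force: [-1.0, -0.9, -0.9]
gripper_width: 0.21
```

apply_moves(commands=[{"linear":[0,0,0.0005],"delta_rot":[0,0,0],"fingers":255},{"linear":[0,0,0.001],"delta_rot":[0,0,0],"fingers":255},{"linear":[0,0,0.0015],"delta_rot":[0,0,0],"fingers":255},{"linear":[0,0,0.002],"delta_rot":[0,0,0],"fingers":255},{"linear":[0,0,0.002],"delta_rot":[0,0,0],"fingers":255},{"linear":[0,0,0.002],"delta_rot":[0,0,0],"fingers":255},{"linear":[0,0,0.002],"delta_rot":[0,0,0],"fingers":255},{"linear":[0,0,0.002],"delta_rot":[0,0,0],"fingers":255}])

```text
time: 30.3
tool_pos: [0.4691, -0.3361, 0.0074]
tool_rot: [0.0, 0.7, 0.714, 0.0]
contact_force: [-0.6, 0.9, 1.1]
gripper_width: 0.211
```

```bash
python3 - <<'E'
from h import *
from plant import state,eyes
st=state(); im=eyes.grab_frame('wrist'); cv2.imwrite('pics/w23.png',im[:,:,::-1]); print(st['time'],st['tool_pos'],st['gripper_width'],st['contact_force']); move(st,[.468,-.335,.1],0.7)
E
```

```text
30.3 [ 0.46913529 -0.33614887  0.00736114] 0.21068295969828277 [-0.61329714  0.8721004   1.06129896]
shift [ 0.0012 -0.0011 -0.0926]
tool-y world angle 1.09 j6 -0.769652075692526
tool axes z [ 1.e-04 -1.e-04 -1.e+00]
turn about tool z (deg): 0.3882172538142754 or -179.61178274618572
```

View pics/w23.png

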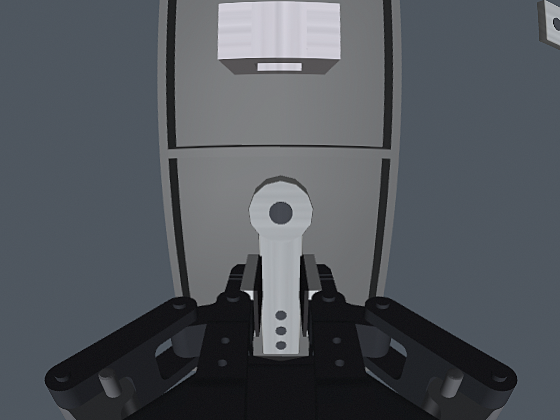

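apply_moves(commands=[{"linear":[0,0,0.0005],"delta_rot":[0,0,0],"fingers":255},{"linear":[0,0,0.0008],"delta_rot":[0,0,0],"fingers":255},{"linear":[0,0,0.0008],"delta_rot":[0,0,0],"fingers":255},{"linear":[0,0,0],"delta_rot":[0,0,0],"fingers":120},{"linear":[0,0,0],"delta_rot":[0,0,0],"fingers":120},{"linear":[0,0,0],"delta_rot":[0,0,0],"fingers":120},{"linear":[0,0,0],"delta_rot":[0,0,0],"fingers":120},{"linear":[0,0,0],"delta_rot":[0,0,0],"fingers":120}])

```text
time: 31.15
tool_pos: [0.469, -0.336, 0.007]
tool_rot: [-0.0, 0.7, 0.714, 0.0]
contact_force: [0.2, -0.4, -0.1]
gripper_width: 0.528
```

apply_moves(commands=[{"linear":[0,0,-0.02],"delta_rot":[0,0,0],"fingers":120},{"linear":[0,0,-0.06],"delta_rot":[0,0,0],"fingers":120},{"linear":[0,0,-0.1],"delta_rot":[0,0,0],"fingers":120},{"linear":[0,0,-0.14],"delta_rot":[0,0,0],"fingers":120},{"linear":[0,0,-0.18],"delta_rot":[0,0,0],"fingers":120},{"linear":[0,0,-0.2],"delta_rot":[0,0,0],"fingers":120},{"linear":[0,0,-0.2],"delta_rot":[0,0,0],"fingers":120},{"linear":[0,0,-0.2],"delta_rot":[0,0,0],"fingers":120}])

```text
time: 31.95
tool_pos: [0.469, -0.336, 0.2069]
tool_rot: [0.0, 0.7, 0.714, -0.0]
contact_force: [1.0, -0.1, -0.5]
gripper_width: 0.529
```

```bash
python3 - <<'E'
from h import *
from plant import state,eyes
st=state(); print(st['time'],st['tool_pos'],st['gripper_width'],st['contact_force'])
for n in ('wrist','scene','side'):
    im=eyes.grab_frame(n); cv2.imwrite(f'pics/f_{n}.png',im[:,:,::-1])
E
```

```text
31.95 [ 0.46899959 -0.33600209  0.20689082] 0.5292296266896366 [ 0.96537619 -0.11681161 -0.50244039]
```

View pics/f_wrist.png

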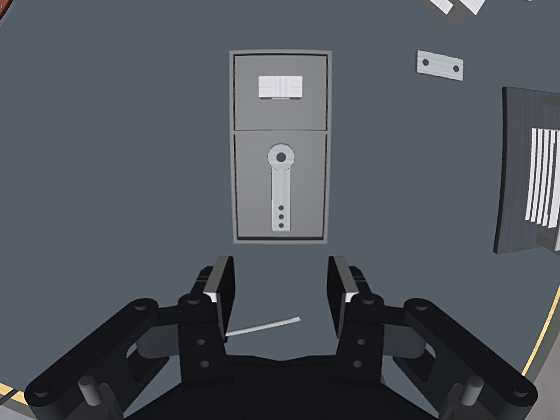

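View pics/f_scene.png

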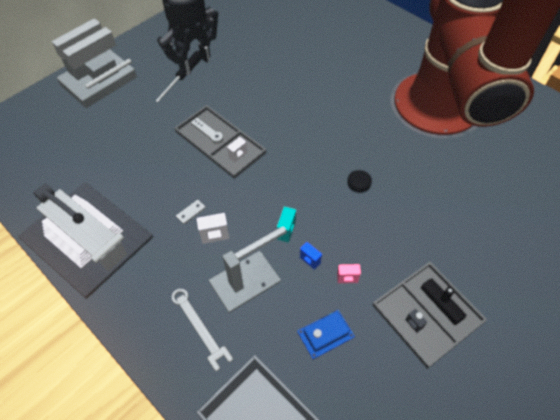

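View pics/f_side.png

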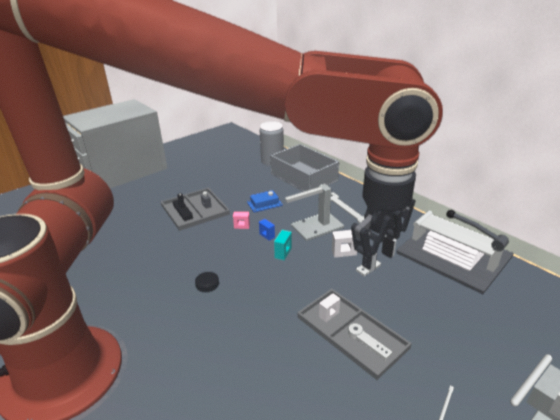

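```bash
python3 -c "
from plant import job_done
print(job_done())"
```

```text
the job is handed in; nothing more can be done
None
```

Both kits are made up and the job is handed in, at about 32 s of the 118 s allowed.

**Square tray:** I gripped the T-handle by its stem and set it in the near pocket, stem up. I lifted the collar 4 mm, slid it off the bar's free end first, and stood it in the far pocket with the thumbscrew up.

**Long tray:** I slid the spacer off after the collar. It was the bare-aluminium block on the bar, not the larger one on the bench nor the coloured ones. It stands on edge in the short pocket. The governor arm lies flat in the long pocket.

**Last checks:**
- **Pictures:** In the final wrist, scene and side pictures all four pieces are inside their pockets and the right way up, with the bar empty. The valve cover, strap and look-alikes lie where they were. The gripper was open and about 0.2 m clear of everything.
- **Forces:** The collar and spacer met the pocket floor at 12 N and 7 N, and I eased off before letting go. The fingertips touched the bench lightly, at 6 N, when gripping the governor arm. These are end-of-call readings, all far below the limits.
- **T-handle:** I released it at the computed floor height, so there was no clear force signal that it had landed. The later pictures show it standing flat.
- **Disagreements:** The cameras differed by about 2–5 mm on positions. They differed by about 2° on the bar's direction, and there I used the close wrist view.

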